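# Change over the ware tray of a pottery drying rack

### The arm

A 6-joint arm with a two-finger parallel gripper is mounted at the origin on the work surface. World frame = base frame: x ahead of the robot, y to its left, z up, the work surface at z = 0. Lengths are in m, angles in degrees, forces in N, time in s.
With the tool pointing down it reaches from about 0.375 to 0.9 m from the base axis. Payload 3.1 kg.
Tool frame: the origin (TCP) lies between the finger pads, 19 mm behind the fingertips; this is the grasp point; z points along the fingers, y is the line along which they close (so a half turn about z gives the same grasp; the last joint's range is limited). The gripper opens to 85 mm and grips with 20 to 120 N. Pads are 22 mm wide; open, the fingers measure 114 mm over their backs; the gripper's body (76 mm by 85 mm) begins 54 mm behind the grasp point. The pads swing forward as they close: fully open they stand 13 mm farther back than shut.
Start: joints at [62.424, 30.224, 82.088, -0, 67.689, -10.227], TCP at [0.186, 0.597, 0.25] pointing down, gripper open.
Joint ranges: [-176.69, 176.69], [-43.24, 126.21], [12.49, 139.97], [-82, 262], [0, 151.66], [-163.58, 163.58]. Speed limits (degrees/s): [159.86, 159.86, 180, 180, 180, 180].

### API

Orientations are given as [roll, pitch, yaw] about the fixed x, y, z axes, in that order (R = Rz(yaw) Ry(pitch) Rx(roll)).
In Python, from cell import manip gives the robot as it stands.
- The arm moves only by the tool drive_tool, never from a script. Its argument "increments" is a list of rows, each an object of numbers: "dx", "dy", "dz": the shift along the world's x, y, z normalised to -1 to 1, where 1 is 15 cm; "rx", "ry", "rz": the turn, a rotation vector about the world's x, y, z normalised to -1 to 1, where 1 is 45 degrees; "gripper": the finger opening in mm, from 0 to 85.4. A call has 1 to 10 rows; each row is the pose to reach, as a shift and turn from the pose commanded when the call began; what a row does not reach only later rows make up. A row lasts 1/10 s, in which the tool goes at most 50 mm and 8.59 degrees, less where a joint would pass 70% of its speed; a pose out of reach is approached as far as the arm can. A call with a number of a shift or a turn outside -1 to 1 is refused whole. A call with a gripper value outside its range is refused whole. The fingers move at their own pace and stop on an object; "newtons" is the grip in N (left out, the last holds). Time passes only in rows, so rows that repeat a pose let the fingers close. It gives the time, the measured TCP pose, the force, the opening and the grip force at its end, in the units of the state.
- manip.sense(): the state, without advancing time (a new reading comes with each control period).
- manip.get_image(name): name is "scene" or "top" or "wrist"; returns the picture (420x560x3 uint8, blue, green, red); there is no depth.
- manip.calibration(name): a dict with "camera_matrix" (3x3 intrinsics, pixels), "view" (4x4, takes a point from world to camera coordinates); the wrist camera has in their place "tool_from_camera" (4x4, takes a point from camera to tool coordinates, whose origin is the TCP and whose axes are the flange's). Camera axes: x right, y up, looking along -z (the intrinsics and any distortion apply to the point x, -y, -z); pixel columns grow to the right and rows downward; lengths in m; the calibration is good to about 2 mm. A picture is of the moment at which its call begins: read the wrist's pose just before it. calibration takes no time and is no camera call.
- manip.close_job(): hands the job in; it is judged then, once.
The state is a dict: "time_s": time; "joint_positions": joint angles; "dq": joint speeds; "joint_efforts": joint torques, N m; "tool_pos": TCP position; "tool_rot": TCP orientation; "contact_force": force on the tool from outside, world axes, zero at the start; "ft_torque": the same for the moment, N m; "gripper_width": finger opening in m; "gripper_force": force on a finger pad.
Only numpy, scipy, OpenCV 4.12 (cv2) and the standard library are available. Lean on these libraries where they do the work, as an engineer would, in place of code of your own. Each camera call takes 0.05 s, during which the arm holds its last target. There are 200 camera calls.

### The job

First switch the drying rack's heater off by turning its dial until the pointer is at the red zero mark, then draw the ware tray out from under the plank by its yellow grip until its floor is clear of the plank. Stand the finished blue vase in the middle of the green mat and stand every terracotta vase upright in the tray, then slide the tray gently back between the brick piers until it is fully home, all vases standing in it and the dial still at zero. The vases are fragile: never grip one with more than 30 N, never push the tray against the rack with more than 25 N, and leave the mug, bowl and brush where they are.

Things in the scene. Friction and masses are not known exactly. Their poses are not given: they have to be found in the camera images.
- dial (a joint): the heater's dial knob (rad): 0 when the white pointer line is at the red zero mark, positive counter-clockwise seen from above; starts between 0.8 and 2.2; turns from -0.6 to 2.8 with stops only at these ends (it does not stop at zero); stays where left; light friction of about 0.04 N m
- dial_grip (a point): on the dial's vertical axis, 60 mm above the table: TCP point to pinch its grip bar; axes as heater. The grey bar is 50 mm long, 14 mm thick, 36 to 66 mm above the table, and turns with the dial; at dial value 0 its length lies along the heater's x axis. Under it a black disc, 54 mm in diameter, top 36 mm above the table
- heater: the white control box of the drying rack's heater, fixed to the table, 80 x 80 mm, 25 mm high; origin: centre of its underside; the red zero mark is at the edge of its top on the +x side, black marks follow counter-clockwise
- rack: fixed drying rack: two brick piers and a dark plank 110 mm deep (x), 420 mm wide (y), underside 125 mm and top 149 mm up; dishes on it reach 165 mm. Origin: on the table under the plank's middle; z up, +x is the way the tray goes in. Gap between piers: y -142 to 142 mm, 110 mm deep; at its rear a stop bar 18 mm high, front face at x = 46 mm
- tray: loose plywood tray, 0.5 kg, 90 (x) x 270 (y) mm, floor top 6 mm up, rim 6 mm thick, 20 mm high; slides easily on the table on nylon runners (friction about 0.15). Origin: underside, middle of the 90 x 270 floor; axes along the rack's. Fully home, its origin is at the rack's (1 mm from the stop bar); starts up to 10 mm short. A flat tongue 88 mm long at its front (-x) carries the yellow grip
- tray_grip (a point): TCP point on the tray's yellow grip, an upright plate 14 mm thick in x, 70 mm long in y, from 6 to 60 mm above the table; the point is 42 mm above the table and 125 mm in front (-x) of the tray's origin; axes as tray. A grip of 25 N is plenty to slide it. When the tray is home it stands 70 mm in front of the plank's edge
- blue_vase: finished blue glazed bud vase, 0.15 kg, 95 mm high: foot 46, belly 56 mm in diameter, neck 24 mm in diameter from 56 to 90 mm up, then a lip of 27 mm. With the TCP 79 mm above its foot the fingers pinch the neck clear of the shoulders. Starts standing in the tray, under the plank. Origin: centre of its underside, z up along the neck
- vase1: an unglazed terracotta bud vase, all one solid piece, same shape as the blue one. Absent in some starts (then None). Starts upright on the table to the robot's left. Origin: centre of its underside, z up along its neck
- vase2: an unglazed terracotta bud vase, all one solid piece, same shape as the blue one. Absent in some starts (then None). Starts upright on the table to the robot's left. Origin: centre of its underside, z up along its neck
- vase3: an unglazed terracotta bud vase, all one solid piece, same shape as the blue one. Absent in some starts (then None). Starts upright on the table to the robot's left. Origin: centre of its underside, z up along its neck
- vase4: an unglazed terracotta bud vase, all one solid piece, same shape as the blue one. Absent in some starts (then None). Starts upright on the table to the robot's left. Origin: centre of its underside, z up along its neck
- mat: the round green mat, fixed to the table at the robot's right, 100 mm in diameter, 2 mm thick; origin: centre of its underside
- mug: white mug, 76 mm across, 85 mm high, a bystander; origin: centre of its underside
- bowl: blue bowl, 96 mm across, 50 mm high, a bystander; origin: centre of its underside
- brush: loose glaze brush lying on the table, a bystander; origin: under its middle
Mind the look-alikes: they are no part of the job. What is shaped like the vase3 but purple or turquoise is not meant.

How it is judged:
By the outcome, as a careful person would: the job done as asked, in the order asked, and still so for the second after the job is handed in, with the robot touching nothing.
Of vase1, vase2, vase3, vase4 only 2 to 4 are there at a start; the rules pass over those that are not, and their reading is None.
At some moment in a run one of vase1, vase2, vase3, vase4, blue_vase may be knocked a few centimetres aside while the robot is not near it.
It also fails if it takes over 208 s, if anything falls off the work surface, if the arm or the gripper's body presses on something with over 40 N, if the wrist force passes 120 N, or if a joint passes its speed limit or range.

## Working session

There is one attempt and no reset: what is moved stays moved. The work goes in short steps, Python scripts to look and compute and a tool call to move; the robot and the scene stay as the last step left them, time stands still between calls to the robot, and variables do not carry over. Pictures are saved under pics/ and viewed, at most 14 in all, crops included, and the job is handed in when it is done.

Besides the shell and the picture viewer there is one more tool, called after ">>>" as a command line: name --argument value ..., lists and objects as JSON in quotes. drive_tool: Moves the arm, as the interface text tells. Its arguments: {"type":"object","properties":{"increments":{"type":"array"},"newtons":{"type":"number"}},"required":["increments"]}

```bash
mkdir -p pics; ls
cat > h.py <<'E'
import numpy as np, cv2
from cell import manip
def cal(n):
    c=manip.calibration(n); return np.array(c["camera_matrix"]),np.array(c["view"])
def ray(n,u,v):
    K,V=cal(n); d=np.linalg.inv(K)@[u,v,1]; d=np.array([d[0],-d[1],-d[2]])
    R=V[:3,:3]; return -R.T@V[:3,3], R.T@d
def onz(n,u,v,z):
    o,d=ray(n,u,v); return o+d*(z-o[2])/d[2]
def px(n,p):
    K,V=cal(n); c=V[:3,:3]@p+V[:3,3]; q=K@[c[0],-c[1],-c[2]]; return q[:2]/q[2]
E
python3 - <<'E'
from h import *
for n in("scene","top"):
    cv2.imwrite(f"pics/{n}0.png",manip.get_image(n)); c=manip.calibration(n); print(n,{k:np.round(v,3).tolist() for k,v in c.items()})
print(manip.calibration("wrist")); print(manip.sense())
E
```

```text
pics
scene {'camera_matrix': [[445.227, 0.0, 277.031], [0.0, 445.227, 202.729], [0.0, 0.0, 1.0]], 'view': [[-0.223, 0.975, -0.005, 0.13], [-0.613, -0.136, 0.779, 0.238], [0.758, 0.176, 0.628, -1.769], [0.0, 0.0, 0.0, 1.0]]}
top {'camera_matrix': [[467.066, 0.0, 286.489], [0.0, 467.066, 206.389], [0.0, 0.0, 1.0]], 'view': [[0.017, -1.0, 0.004, -0.056], [0.99, 0.017, 0.143, -0.517], [-0.143, 0.001, 0.99, -1.13], [0.0, 0.0, 0.0, 1.0]]}
{'camera_matrix': array([[357.12429158,   0.        , 282.36148676],
       [  0.        , 357.12429158, 204.55982586],
       [  0.        ,   0.        ,   1.        ]]), 'tool_from_camera': array([[-6.28480748e-04,  9.45514056e-01,  3.25580673e-01,
         8.28174927e-02],
       [ 9.99999513e-01,  3.46513291e-04,  9.24032904e-04,
        -3.17174257e-04],
       [ 7.60868069e-04,  3.25581095e-01, -9.45513814e-01,
        -1.22804266e-01],
       [ 0.00000000e+00,  0.00000000e+00,  0.00000000e+00,
         1.00000000e+00]])}
{'time_s': 0.1, 'joint_positions': array([ 6.24236691e+01,  3.02731423e+01,  8.21477160e+01,  8.00992447e-04,
        6.76874788e+01, -1.02269957e+01]), 'dq': array([-0.0024113 , -0.05618471, -0.19292001,  0.00375286,  0.07267312,
        0.11208714]), 'joint_efforts': array([-2.23953784e-04, -4.43305242e+01, -1.78584927e+01, -2.89252057e-04,
        3.84910440e-03,  2.20719613e-05]), 'tool_pos': array([0.18606369, 0.59605028, 0.24914413]), 'tool_rot': array([-1.79893516e+02, -1.99637488e-02,  1.62650341e+02]), 'contact_force': array([ 0.62681173, -0.60915725, -1.06840798]), 'ft_torque': array([-0.00282437, -0.00285922,  0.04601156]), 'gripper_force': 0.0, 'gripper_width': 0.08545247489817069}
```

View pics/scene0.png

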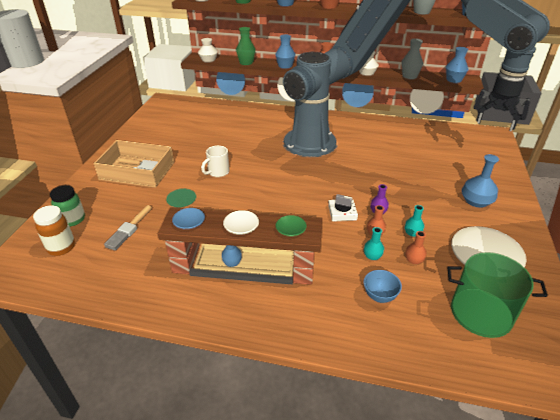

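View pics/top0.png

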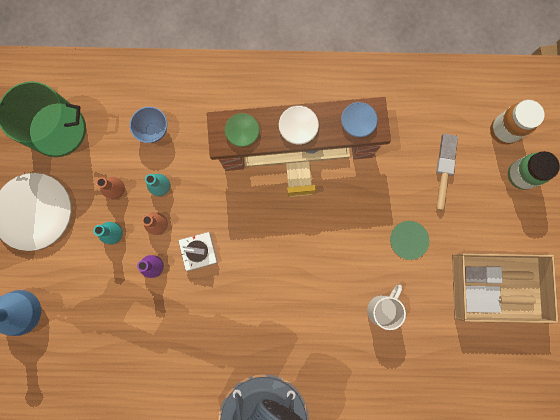

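The scene view shows the heater at (343,208), two terracotta vases at (377,218) and (416,248), and the blue vase under the plank at (231,257). In the top view the candidates are terracotta at (111,187) and (155,222), turquoise at (157,184) and (108,232), and purple at (150,266). Only the two terracotta ones fit the description, so I'll confirm them in an enlarged crop together with the dial.

Run:
```python
from h import *
t=cv2.imread("pics/top0.png")
cv2.imwrite("pics/c1.png",cv2.resize(t[165:290,80:240],None,fx=4.6,fy=4.6,interpolation=cv2.INTER_CUBIC))
a=cv2.resize(t[90:205,200:400],None,fx=4,fy=4,interpolation=cv2.INTER_CUBIC)
cv2.imwrite("pics/c2.png",a)
for n,u,v,z in[("top",197,252,.05),("top",111,187,.09),("top",155,222,.09),("top",410,240,.002),("top",301,190,.06)]: print(u,v,onz(n,u,v,z).round(3))
```

```text
197 252 [0.4   0.169 0.05 ]
111 187 [0.55  0.374 0.09 ]
155 222 [0.467 0.264 0.09 ]
410 240 [ 0.442 -0.364  0.002]
301 190 [ 0.556 -0.082  0.06 ]
```

View pics/c1.png

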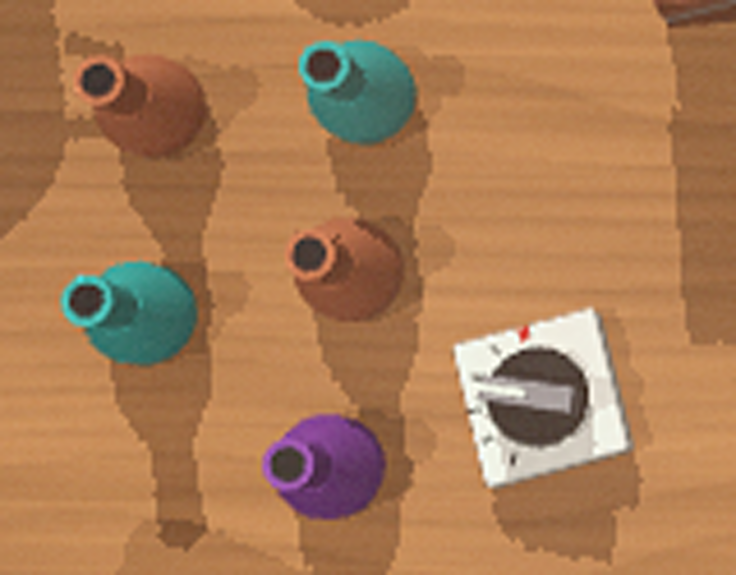

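View pics/c2.png

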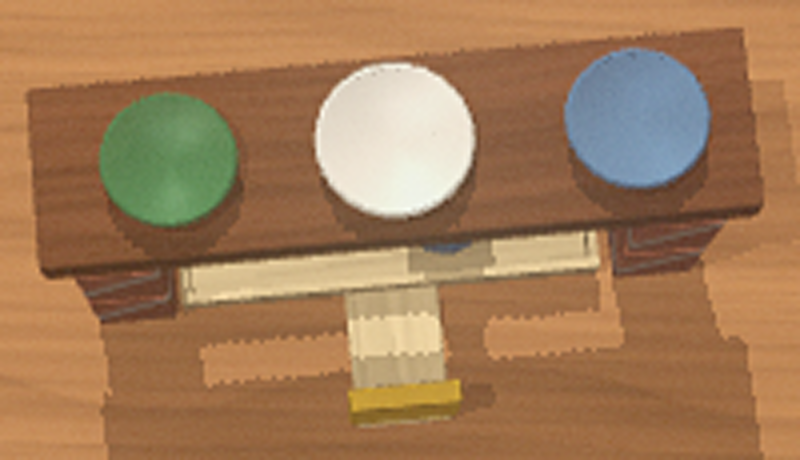

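The crop confirms it: mouths of terracotta vases at crop (98,82) and (312,255); the others are turquoise/purple. The dial pointer points left (crop 480,390), red mark at (524,334). The second crop shows the rack, and the grip at (405,395).

Run:
```python
from h import *
f=lambda c,z: onz("top",80+(c[0]+.5)/4.6-.5,165+(c[1]+.5)/4.6-.5,z)
g=lambda c,z: onz("top",200+(c[0]+.5)/4-.5,90+(c[1]+.5)/4-.5,z)
H=np.array([f(c,.025) for c in[(594,308),(632,450),(493,488),(455,347)]]); hc=H.mean(0)
print("heater",hc.round(4),[np.linalg.norm(H[i]-H[i-1]).round(3) for i in range(4)])
for i in range(4):
    d=H[i]-H[i-1]; print(np.degrees(np.arctan2(d[1],d[0])).round(1),end=' ')
r=f((524,334),.025)-hc; print("red",np.degrees(np.arctan2(r[1],r[0])))
a=f((476,386),.066);b=f((575,397),.066); d=a-b; print("bar",a.round(4),b.round(4),np.degrees(np.arctan2(d[1],d[0])))
print("v1",f((98,82),.095).round(4),"v2",f((312,255),.095).round(4))
P=np.array([g(c,.149) for c in[(742,28),(27,90),(40,268),(762,203)]]);print("plank",P.round(4).tolist(),P.mean(0))
for i in range(4):
    d=P[i]-P[i-1]; print(np.degrees(np.arctan2(d[1],d[0])).round(1),np.linalg.norm(d).round(3))
G=[g(c,.06) for c in[(349,391),(461,381)]];print("grip",np.round(G,4).tolist(),np.mean(G,0).round(4))
T=[g(c,.02) for c in[(180,302),(600,266)]];print("rim",np.round(T,4).tolist())
im=cv2.imread("pics/top0.png");hsv=cv2.cvtColor(im,cv2.COLOR_BGR2HSV)
m=cv2.inRange(hsv,(60,80,40),(90,255,200))
c=max((c for c in cv2.findContours(m,0,2)[0] if 370<c[:,0,0].mean()<450),key=cv2.contourArea)
(x,y),_,_=cv2.fitEllipse(c);print("mat",x,y,onz("top",x,y,.002))
```

```text
heater [0.4033 0.1719 0.025 ] [np.float64(0.078), np.float64(0.08), np.float64(0.077), np.float64(0.079)]
-73.2 -162.8 106.3 17.8 red 19.4093442436349
bar [0.407  0.1997 0.066 ] [0.4022 0.1478 0.066 ] 84.67799738860207
v1 [0.5595 0.3971 0.095 ] v2 [0.4712 0.2808 0.095 ]
plank [[0.765, -0.2731, 0.149], [0.7197, 0.143, 0.149], [0.6138, 0.1311, 0.149], [0.6596, -0.2833, 0.149]] [ 0.68952453 -0.07058626  0.149     ]
5.5 0.106
96.2 0.419
-173.6 0.107
-83.7 0.417
grip [[0.5619, -0.0472, 0.06], [0.5694, -0.1161, 0.06]] [ 0.5656 -0.0816  0.06  ]
rim [[0.6255, 0.0623, 0.02], [0.6541, -0.2076, 0.02]]Traceback (most recent call last):
  File "<stdin>", line 19, in <module>
cv2.error: OpenCV(4.12.0) /io/opencv/modules/imgproc/src/shapedescr.cpp:361: error: (-201:Incorrect size of input array) There should be at least 5 points to fit the ellipse in function 'fitEllipseNoDirect'
```

>>> drive_tool --increments '[{"dx": 0.7, "dy": -0.95, "rz": -0.9, "gripper": 60}, {"dx": 0.7, "dy": -0.95, "rz": -0.9}, {"dx": 0.7, "dy": -0.95, "rz": -0.9}, {"dx": 0.7, "dy": -0.95, "rz": -0.9}, {"dx": 0.7, "dy": -0.95, "rz": -0.9}, {"dx": 0.7, "dy": -0.95, "rz": -0.9}]'

```text
validation failed for argument at $.in...
```

>>> drive_tool --increments '[{"dx": 0.75, "dy": -0.95, "rz": -0.83}, {"dx": 0.75, "dy": -0.95, "rz": -0.83}, {"dx": 0.75, "dy": -0.95, "rz": -0.83}, {"dx": 0.75, "dy": -0.95, "rz": -0.83}, {"dx": 0.75, "dy": -0.95, "rz": -0.83}, {"dx": 0.75, "dy": -0.95, "rz": -0.83}]'

```text
validation failed for argument at $.in...
```

>>> drive_tool --increments '[{"dy": -0.92, "dz": -0.4}, {"dy": -0.92, "dz": -0.4}, {"dy": -0.92, "dz": -0.4}, {"dy": -0.92, "dz": -0.4}, {"dy": -0.92, "dz": -0.4}, {"dy": -0.92, "dz": -0.4}, {"dy": -0.92, "dz": -0.4}]'

```text
validation failed for argument at $.in...
```

```bash
cat >> h.py <<'E'
from scipy.spatial.transform import Rotation as Ro
def wray(s,u,v):
    c=manip.calibration("wrist");K=np.array(c["camera_matrix"]);T=np.array(c["tool_from_camera"])
    R=Ro.from_euler("xyz",s["tool_rot"],degrees=True).as_matrix()
    d=np.linalg.inv(K)@[u,v,1]; d=R@T[:3,:3]@np.array([d[0],-d[1],-d[2]])
    return np.array(s["tool_pos"])+R@T[:3,3], d
def wonz(s,u,v,z):
    o,d=wray(s,u,v); return o+d*(z-o[2])/d[2]
def shot(n):
    import json
    s=manip.sense(); im=manip.get_image("wrist"); cv2.imwrite(f"pics/{n}.png",im)
    json.dump({k:np.array(s[k]).tolist() for k in("tool_pos","tool_rot")},open(f"pics/{n}.json","w")); return s,im
def ld(n):
    import json; return json.load(open(f"pics/{n}.json"))
def st():
    s=manip.sense(); print(round(s["time_s"],2),s["tool_pos"].round(4),s["tool_rot"].round(1),s["contact_force"].round(1),round(s["gripper_width"],4),round(s["gripper_force"],1))
E
python3 -c "
from h import *
st();shot('w1')"
```

```text
0.1 [0.1861 0.5961 0.2491] [-179.9   -0.   162.7] [ 0.6 -0.6 -1.1] 0.0855 0.0
```

View pics/w1.png

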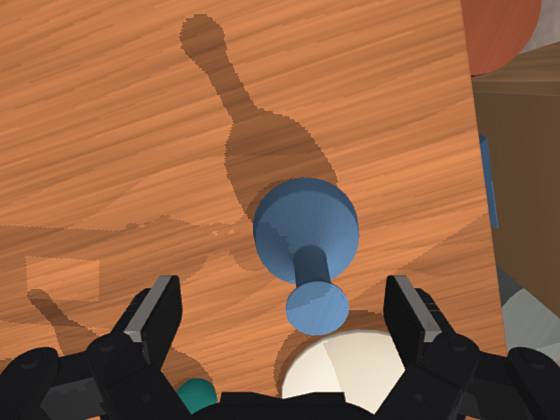

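The moves were refused, so the arm is still at its start; the wrist view shows only the decorative blue flask at (310,260). I'll try again with every key in each row.

>>> drive_tool --increments '[{"dx": 0.7, "dy": -0.95, "dz": 0, "rx": 0, "ry": 0, "rz": -0.9, "gripper": 60}, {"dx": 0.7, "dy": -0.95, "dz": 0, "rx": 0, "ry": 0, "rz": -0.9, "gripper": 60}, {"dx": 0.7, "dy": -0.95, "dz": 0, "rx": 0, "ry": 0, "rz": -0.9, "gripper": 60}, {"dx": 0.7, "dy": -0.95, "dz": 0, "rx": 0, "ry": 0, "rz": -0.9, "gripper": 60}, {"dx": 0.7, "dy": -0.95, "dz": 0, "rx": 0, "ry": 0, "rz": -0.9, "gripper": 60}, {"dx": 0.7, "dy": -0.95, "dz": 0, "rx": 0, "ry": 0, "rz": -0.9, "gripper": 60}]'

```text
time_s: 0.75
tool_pos: [0.2919, 0.4532, 0.2499]
tool_rot: [-180.0, -0.0, 122.0]
contact_force: [0.1, 0.2, 0.3]
gripper_width: 0.0598
gripper_force: 0.0
```

>>> drive_tool --increments '[{"dx": 0.75, "dy": -0.95, "dz": 0, "rx": 0, "ry": 0, "rz": -0.83, "gripper": 60}, {"dx": 0.75, "dy": -0.95, "dz": 0, "rx": 0, "ry": 0, "rz": -0.83, "gripper": 60}, {"dx": 0.75, "dy": -0.95, "dz": 0, "rx": 0, "ry": 0, "rz": -0.83, "gripper": 60}, {"dx": 0.75, "dy": -0.95, "dz": 0, "rx": 0, "ry": 0, "rz": -0.83, "gripper": 60}, {"dx": 0.75, "dy": -0.95, "dz": 0, "rx": 0, "ry": 0, "rz": -0.83, "gripper": 60}, {"dx": 0.75, "dy": -0.95, "dz": 0, "rx": 0, "ry": 0, "rz": -0.83, "gripper": 60}]'

```text
time_s: 1.35
tool_pos: [0.4043, 0.3113, 0.2498]
tool_rot: [-180.0, -0.0, 84.9]
contact_force: [-0.9, -0.4, -0.2]
gripper_width: 0.0601
gripper_force: 0.0
```

>>> drive_tool --increments '[{"dx": 0, "dy": -0.92, "dz": -0.4, "rx": 0, "ry": 0, "rz": 0, "gripper": 60}, {"dx": 0, "dy": -0.92, "dz": -0.4, "rx": 0, "ry": 0, "rz": 0, "gripper": 60}, {"dx": 0, "dy": -0.92, "dz": -0.4, "rx": 0, "ry": 0, "rz": 0, "gripper": 60}, {"dx": 0, "dy": -0.92, "dz": -0.4, "rx": 0, "ry": 0, "rz": 0, "gripper": 60}, {"dx": 0, "dy": -0.92, "dz": -0.4, "rx": 0, "ry": 0, "rz": 0, "gripper": 60}, {"dx": 0, "dy": -0.92, "dz": -0.4, "rx": 0, "ry": 0, "rz": 0, "gripper": 60}]'

```text
time_s: 1.95
tool_pos: [0.4044, 0.175, 0.1905]
tool_rot: [179.9, -0.0, 85.0]
contact_force: [0.4, -0.3, 0.3]
gripper_width: 0.0598
gripper_force: 0.0
```

```bash
python3 -c "
from h import *
st();shot('w2')"
```

```text
1.95 [0.4044 0.175  0.1905] [179.9  -0.   85. ] [ 0.4 -0.3  0.3] 0.0598 0.0
```

View pics/w2.png

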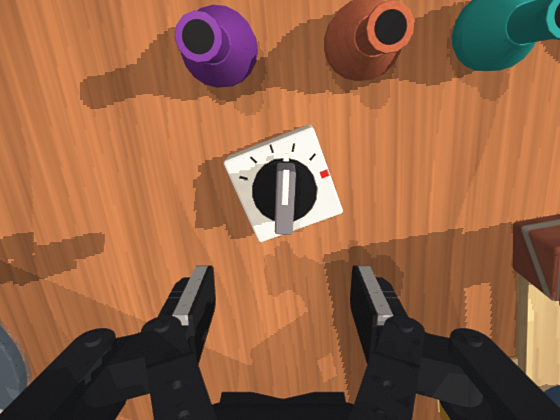

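The wrist view shows the heater with corners (312,126), (343,211), (261,242) and (224,158), the bar from (286,163) to (285,222) and the red mark at (324,174).

```bash
python3 -c "
from h import *
s=ld('w2')
H=np.array([wonz(s,*p,.025) for p in[(312,127),(343,210),(262,242),(225,160)]]);print(H.mean(0).round(4))
for i in range(4):
    d=H[i]-H[i-1]; print(np.degrees(np.arctan2(d[1],d[0])).round(1),np.linalg.norm(d).round(3))
a=wonz(s,286,163,.066);b=wonz(s,285,222,.066);d=a-b;print(a,b,(a+b)/2,np.degrees(np.arctan2(d[1],d[0])))
d=wonz(s,324.5,174,.025)-H.mean(0);print(np.degrees(np.arctan2(d[1],d[0])))
"
```

```text
[0.4082 0.1746 0.025 ]
15.6 0.075
-72.9 0.076
-161.8 0.076
106.4 0.079
[0.41069331 0.20365829 0.066     ] [0.40614953 0.15917298 0.066     ] [0.40842142 0.18141564 0.066     ] 84.16796975270985
13.532199031809629
```

>>> drive_tool --increments '[{"dx": 0.01, "dy": 0, "dz": -0.3, "rx": 0, "ry": 0, "rz": 0, "gripper": 40}, {"dx": 0.01, "dy": 0, "dz": -0.55, "rx": 0, "ry": 0, "rz": 0, "gripper": 40}, {"dx": 0.01, "dy": 0, "dz": -0.75, "rx": 0, "ry": 0, "rz": 0, "gripper": 40}, {"dx": 0.01, "dy": 0, "dz": -0.87, "rx": 0, "ry": 0, "rz": 0, "gripper": 40}, {"dx": 0.01, "dy": 0, "dz": -0.87, "rx": 0, "ry": 0, "rz": 0, "gripper": 40}]' --newtons 20

```text
time_s: 2.5
tool_pos: [0.4046, 0.1749, 0.0579]
tool_rot: [-179.8, 0.0, 85.0]
contact_force: [0.3, 0.2, 0.2]
gripper_width: 0.0397
gripper_force: 0.0
```

>>> drive_tool --increments '[{"dx": 0, "dy": 0, "dz": 0, "rx": 0, "ry": 0, "rz": 0, "gripper": 24}, {"dx": 0, "dy": 0, "dz": 0, "rx": 0, "ry": 0, "rz": 0, "gripper": 16}, {"dx": 0, "dy": 0, "dz": 0, "rx": 0, "ry": 0, "rz": 0, "gripper": 10}, {"dx": 0, "dy": 0, "dz": 0, "rx": 0, "ry": 0, "rz": 0, "gripper": 8}, {"dx": 0, "dy": 0, "dz": 0, "rx": 0, "ry": 0, "rz": 0, "gripper": 8}]' --newtons 20

```text
time_s: 3.0
tool_pos: [0.406, 0.1741, 0.0607]
tool_rot: [179.9, -0.1, 84.8]
contact_force: [-1.2, 4.4, 6.9]
gripper_width: 0.0134
gripper_force: 21.7
```

>>> drive_tool --increments '[{"dx": 0, "dy": 0, "dz": 0, "rx": 0, "ry": 0, "rz": -0.1, "gripper": 8}, {"dx": 0, "dy": 0, "dz": 0, "rx": 0, "ry": 0, "rz": -0.2, "gripper": 8}, {"dx": 0, "dy": 0, "dz": 0, "rx": 0, "ry": 0, "rz": -0.3, "gripper": 8}, {"dx": 0, "dy": 0, "dz": 0, "rx": 0, "ry": 0, "rz": -0.4, "gripper": 8}, {"dx": 0, "dy": 0, "dz": 0, "rx": 0, "ry": 0, "rz": -0.5, "gripper": 8}, {"dx": 0, "dy": 0, "dz": 0, "rx": 0, "ry": 0, "rz": -0.6, "gripper": 8}, {"dx": 0, "dy": 0, "dz": 0, "rx": 0, "ry": 0, "rz": -0.7, "gripper": 8}, {"dx": 0, "dy": 0, "dz": 0, "rx": 0, "ry": 0, "rz": -0.8, "gripper": 8}, {"dx": 0, "dy": 0, "dz": 0, "rx": 0, "ry": 0, "rz": -0.9, "gripper": 8}, {"dx": 0, "dy": 0, "dz": 0, "rx": 0, "ry": 0, "rz": -1, "gripper": 8}]'

```text
time_s: 4.0
tool_pos: [0.4063, 0.1739, 0.0607]
tool_rot: [179.9, -0.2, 39.6]
contact_force: [-1.0, 3.5, 7.8]
gripper_width: 0.0135
gripper_force: 21.6
```

>>> drive_tool --increments '[{"dx": 0, "dy": 0, "dz": 0, "rx": 0, "ry": 0, "rz": -0.1, "gripper": 8}, {"dx": 0, "dy": 0, "dz": 0, "rx": 0, "ry": 0, "rz": -0.2, "gripper": 8}, {"dx": 0, "dy": 0, "dz": 0, "rx": 0, "ry": 0, "rz": -0.3, "gripper": 8}, {"dx": 0, "dy": 0, "dz": 0, "rx": 0, "ry": 0, "rz": -0.4, "gripper": 8}, {"dx": 0, "dy": 0, "dz": 0, "rx": 0, "ry": 0, "rz": -0.5, "gripper": 8}, {"dx": 0, "dy": 0, "dz": 0, "rx": 0, "ry": 0, "rz": -0.5, "gripper": 8}, {"dx": 0, "dy": 0, "dz": 0, "rx": 0, "ry": 0, "rz": -0.5, "gripper": 8}]'

```text
time_s: 4.7
tool_pos: [0.4063, 0.1738, 0.0606]
tool_rot: [180.0, -0.2, 17.3]
contact_force: [-0.8, 2.0, 6.3]
gripper_width: 0.0136
gripper_force: 21.7
```

>>> drive_tool --increments '[{"dx": 0, "dy": 0, "dz": 0, "rx": 0, "ry": 0, "rz": 0, "gripper": 40}, {"dx": 0, "dy": 0, "dz": 0, "rx": 0, "ry": 0, "rz": 0, "gripper": 40}, {"dx": 0, "dy": 0, "dz": 0, "rx": 0, "ry": 0, "rz": 0, "gripper": 40}, {"dx": 0, "dy": 0, "dz": 0.3, "rx": 0, "ry": 0, "rz": 0, "gripper": 60}, {"dx": 0, "dy": 0, "dz": 0.6, "rx": 0, "ry": 0, "rz": 0, "gripper": 60}, {"dx": 0, "dy": 0, "dz": 0.9, "rx": 0, "ry": 0, "rz": 0, "gripper": 60}, {"dx": 0, "dy": 0, "dz": 0.9, "rx": 0, "ry": 0, "rz": 0, "gripper": 60}, {"dx": 0, "dy": 0, "dz": 0.9, "rx": 0, "ry": 0, "rz": 0, "gripper": 60}]'

```text
time_s: 5.5
tool_pos: [0.4057, 0.1736, 0.1955]
tool_rot: [180.0, -0.2, 17.3]
contact_force: [-0.6, 0.3, -0.9]
gripper_width: 0.0601
gripper_force: 0.0
```

```bash
python3 -c "
from h import *
st();s,a=shot('w3');t=manip.get_image('top');cv2.imwrite('pics/t3.png',t)
m=a[40:340,130:430]
cv2.imwrite('pics/c3.png',np.hstack([cv2.resize(m,(400,400)),cv2.resize(t[212:287,155:230],(400,400),interpolation=2)]))"
```

```text
5.5 [0.4057 0.1736 0.1955] [180.   -0.2  17.3] [-0.6  0.3 -0.9] 0.0601 0.0
```

View pics/c3.png

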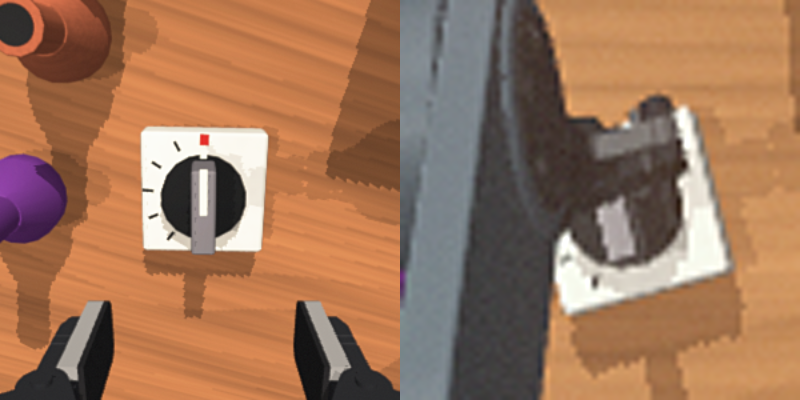

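The pointer (crop 203,190) lines up with the red mark (204,140), so the dial is at zero. Next I move over the tray grip.

>>> drive_tool --increments '[{"dx": 0.5, "dy": -0.85, "dz": 0, "rx": 0, "ry": 0, "rz": 0.88, "gripper": 50}, {"dx": 0.5, "dy": -0.85, "dz": 0, "rx": 0, "ry": 0, "rz": 0.88, "gripper": 50}, {"dx": 0.5, "dy": -0.85, "dz": 0, "rx": 0, "ry": 0, "rz": 0.88, "gripper": 50}, {"dx": 0.5, "dy": -0.85, "dz": 0, "rx": 0, "ry": 0, "rz": 0.88, "gripper": 50}, {"dx": 0.5, "dy": -0.85, "dz": 0, "rx": 0, "ry": 0, "rz": 0.88, "gripper": 50}, {"dx": 0.5, "dy": -0.85, "dz": 0, "rx": 0, "ry": 0, "rz": 0.88, "gripper": 50}]'

```text
time_s: 6.2
tool_pos: [0.4794, 0.0454, 0.1925]
tool_rot: [-179.8, 0.1, 56.8]
contact_force: [-0.4, -0.3, 0.1]
gripper_width: 0.0496
gripper_force: 0.0
```

>>> drive_tool --increments '[{"dx": 0.56, "dy": -0.85, "dz": 0, "rx": 0, "ry": 0, "rz": 0.87, "gripper": 40}, {"dx": 0.56, "dy": -0.85, "dz": 0, "rx": 0, "ry": 0, "rz": 0.87, "gripper": 40}, {"dx": 0.56, "dy": -0.85, "dz": 0, "rx": 0, "ry": 0, "rz": 0.87, "gripper": 40}, {"dx": 0.56, "dy": -0.85, "dz": 0, "rx": 0, "ry": 0, "rz": 0.87, "gripper": 40}, {"dx": 0.56, "dy": -0.85, "dz": 0, "rx": 0, "ry": 0, "rz": 0.87, "gripper": 40}, {"dx": 0.56, "dy": -0.85, "dz": 0, "rx": 0, "ry": 0, "rz": 0.87, "gripper": 40}, {"dx": 0.56, "dy": -0.85, "dz": 0, "rx": 0, "ry": 0, "rz": 0.87, "gripper": 40}]'

```text
time_s: 6.9
tool_pos: [0.5634, -0.0806, 0.1934]
tool_rot: [-179.9, -0.1, 95.9]
contact_force: [0.0, -0.3, -1.1]
gripper_width: 0.04
gripper_force: 0.0
```

Run:
```python
from h import *
st();s,a=shot('w4')
hsv=cv2.cvtColor(a,cv2.COLOR_BGR2HSV); m=cv2.inRange(hsv,(22,150,120),(32,255,255))
cs=[c for c in cv2.findContours(m,0,2)[0] if cv2.contourArea(c)>100]
for c in cs: print(cv2.boundingRect(c),cv2.contourArea(c),np.round(cv2.boxPoints(cv2.minAreaRect(c))).tolist())
```

```text
6.9 [ 0.5634 -0.0806  0.1934] [-1.799e+02 -1.000e-01  9.590e+01] [ 0.  -0.3 -1.1] 0.04 0.0
```

View pics/w4.png

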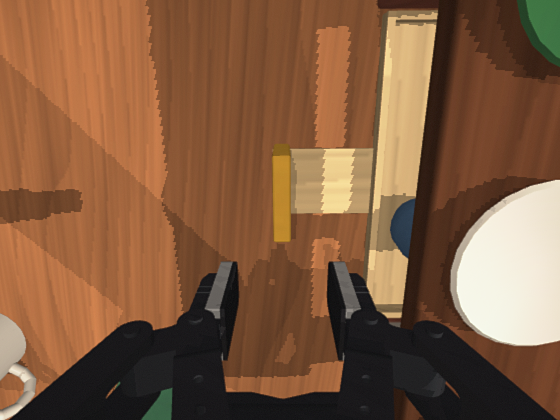

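The wrist view shows the grip's top face from (274,156) to (291,241), with the tongue and tray behind it and the blue vase's belly at (405,228).

Run:
```python
from h import *
s=ld('w4')
P=np.array([wonz(s,*p,.06) for p in[(274,156),(290,156),(291,241),(275,241)]]);print(P.round(4).tolist(),P.mean(0).round(4))
d=P[1]+P[0]-P[2]-P[3];print(np.degrees(np.arctan2(d[1],d[0])),np.linalg.norm(d)/2)
R=[wonz(s,*p,.02) for p in[(381,45),(371,205)]];d=R[0]-R[1];print(np.degrees(np.arctan2(d[1],d[0])))
e=[wonz(s,*p,.149) for p in[(441,50),(425,250)]];d=e[0]-e[1];print(np.round(e,4),np.degrees(np.arctan2(d[1],d[0])))
print(wonz(s,405,228,.035))
```

```text
[[0.5546, -0.0492, 0.06], [0.5662, -0.048, 0.06], [0.5743, -0.115, 0.06], [0.5618, -0.1163, 0.06]] [ 0.5642 -0.0821  0.06  ]
96.50124559874436 0.06755142368545274
97.09488549560025
[[ 0.6224  0.022   0.149 ]
 [ 0.6375 -0.0722  0.149 ]] 99.1475779623369
[ 0.67122385 -0.10438857  0.035     ]
```

>>> drive_tool --increments '[{"dx": 0.0, "dy": -0.01, "dz": -0.3, "rx": 0, "ry": 0, "rz": 0.01, "gripper": 40}, {"dx": 0.0, "dy": -0.01, "dz": -0.55, "rx": 0, "ry": 0, "rz": 0.01, "gripper": 40}, {"dx": 0.0, "dy": -0.01, "dz": -0.8, "rx": 0, "ry": 0, "rz": 0.01, "gripper": 40}, {"dx": 0.0, "dy": -0.01, "dz": -1.0, "rx": 0, "ry": 0, "rz": 0.01, "gripper": 40}, {"dx": 0.0, "dy": -0.01, "dz": -1.0, "rx": 0, "ry": 0, "rz": 0.01, "gripper": 40}, {"dx": 0.0, "dy": -0.01, "dz": -1.0, "rx": 0, "ry": 0, "rz": 0.01, "gripper": 40}]'

```text
time_s: 7.55
tool_pos: [0.5641, -0.0825, 0.0444]
tool_rot: [-179.9, -0.0, 96.5]
contact_force: [0.3, 0.3, 0.3]
gripper_width: 0.0401
gripper_force: 0.0
```

>>> drive_tool --increments '[{"dx": 0, "dy": 0, "dz": 0, "rx": 0, "ry": 0, "rz": 0, "gripper": 24}, {"dx": 0, "dy": 0, "dz": 0, "rx": 0, "ry": 0, "rz": 0, "gripper": 18}, {"dx": 0, "dy": 0, "dz": 0, "rx": 0, "ry": 0, "rz": 0, "gripper": 12}, {"dx": 0, "dy": 0, "dz": 0, "rx": 0, "ry": 0, "rz": 0, "gripper": 8}, {"dx": 0, "dy": 0, "dz": 0, "rx": 0, "ry": 0, "rz": 0, "gripper": 8}, {"dx": 0, "dy": 0, "dz": 0, "rx": 0, "ry": 0, "rz": 0, "gripper": 8}]' --newtons 25

```text
time_s: 8.15
tool_pos: [0.5648, -0.0831, 0.0464]
tool_rot: [179.9, 0.0, 96.5]
contact_force: [-1.5, 0.1, 6.8]
gripper_width: 0.0138
gripper_force: 25.7
```

>>> drive_tool --increments '[{"dx": -0.01, "dy": -0.001, "dz": 0, "rx": 0, "ry": 0, "rz": 0, "gripper": 8}, {"dx": -0.03, "dy": -0.003, "dz": 0, "rx": 0, "ry": 0, "rz": 0, "gripper": 8}, {"dx": -0.06, "dy": -0.007, "dz": 0, "rx": 0, "ry": 0, "rz": 0, "gripper": 8}, {"dx": -0.1, "dy": -0.011, "dz": 0, "rx": 0, "ry": 0, "rz": 0, "gripper": 8}, {"dx": -0.15, "dy": -0.017, "dz": 0, "rx": 0, "ry": 0, "rz": 0, "gripper": 8}, {"dx": -0.2, "dy": -0.022, "dz": 0, "rx": 0, "ry": 0, "rz": 0, "gripper": 8}, {"dx": -0.25, "dy": -0.028, "dz": 0, "rx": 0, "ry": 0, "rz": 0, "gripper": 8}, {"dx": -0.3, "dy": -0.033, "dz": 0, "rx": 0, "ry": 0, "rz": 0, "gripper": 8}, {"dx": -0.35, "dy": -0.039, "dz": 0, "rx": 0, "ry": 0, "rz": 0, "gripper": 8}, {"dx": -0.4, "dy": -0.044, "dz": 0, "rx": 0, "ry": 0, "rz": 0, "gripper": 8}]'

```text
time_s: 9.15
tool_pos: [0.5076, -0.0909, 0.0463]
tool_rot: [179.5, 0.2, 96.5]
contact_force: [5.2, 1.2, 8.2]
gripper_width: 0.0137
gripper_force: 25.8
```

>>> drive_tool --increments '[{"dx": -0.05, "dy": -0.006, "dz": 0, "rx": 0, "ry": 0, "rz": 0, "gripper": 8}, {"dx": -0.1, "dy": -0.011, "dz": 0, "rx": 0, "ry": 0, "rz": 0, "gripper": 8}, {"dx": -0.15, "dy": -0.017, "dz": 0, "rx": 0, "ry": 0, "rz": 0, "gripper": 8}, {"dx": -0.2, "dy": -0.022, "dz": 0, "rx": 0, "ry": 0, "rz": 0, "gripper": 8}, {"dx": -0.25, "dy": -0.028, "dz": 0, "rx": 0, "ry": 0, "rz": 0, "gripper": 8}, {"dx": -0.3, "dy": -0.033, "dz": 0, "rx": 0, "ry": 0, "rz": 0, "gripper": 8}, {"dx": -0.35, "dy": -0.039, "dz": 0, "rx": 0, "ry": 0, "rz": 0, "gripper": 8}, {"dx": -0.4, "dy": -0.044, "dz": 0, "rx": 0, "ry": 0, "rz": 0, "gripper": 8}, {"dx": -0.45, "dy": -0.05, "dz": 0, "rx": 0, "ry": 0, "rz": 0, "gripper": 8}, {"dx": -0.49, "dy": -0.054, "dz": 0, "rx": 0, "ry": 0, "rz": 0, "gripper": 8}]'

```text
time_s: 10.15
tool_pos: [0.4347, -0.0996, 0.0463]
tool_rot: [179.5, 0.3, 96.5]
contact_force: [5.7, 1.4, 11.3]
gripper_width: 0.0135
gripper_force: 26.4
```

>>> drive_tool --increments '[{"dx": -0.01, "dy": -0.001, "dz": 0, "rx": 0, "ry": 0, "rz": 0, "gripper": 8}, {"dx": -0.01, "dy": -0.001, "dz": 0, "rx": 0, "ry": 0, "rz": 0, "gripper": 8}, {"dx": -0.01, "dy": -0.001, "dz": 0, "rx": 0, "ry": 0, "rz": 0, "gripper": 8}]'

```text
time_s: 10.45
tool_pos: [0.4326, -0.0997, 0.0463]
tool_rot: [179.6, 0.3, 96.5]
contact_force: [2.6, -1.3, 13.4]
gripper_width: 0.0135
gripper_force: 26.6
```

>>> drive_tool --increments '[{"dx": 0, "dy": 0, "dz": 0, "rx": 0, "ry": 0, "rz": 0, "gripper": 40}, {"dx": 0, "dy": 0, "dz": 0, "rx": 0, "ry": 0, "rz": 0, "gripper": 40}, {"dx": 0, "dy": 0, "dz": 0, "rx": 0, "ry": 0, "rz": 0, "gripper": 40}, {"dx": 0, "dy": 0, "dz": 0.3, "rx": 0, "ry": 0, "rz": 0, "gripper": 50}, {"dx": 0, "dy": 0, "dz": 0.6, "rx": 0, "ry": 0, "rz": 0, "gripper": 50}, {"dx": 0, "dy": 0, "dz": 0.9, "rx": 0, "ry": 0, "rz": 0, "gripper": 50}, {"dx": 0, "dy": 0, "dz": 1, "rx": 0, "ry": 0, "rz": 0, "gripper": 50}, {"dx": 0, "dy": 0, "dz": 1, "rx": 0, "ry": 0, "rz": 0, "gripper": 50}]'

```text
time_s: 11.25
tool_pos: [0.4304, -0.0983, 0.1965]
tool_rot: [179.7, 0.2, 96.5]
contact_force: [-0.5, -0.7, 0.1]
gripper_width: 0.0501
gripper_force: 0.0
```

Run:
```python
from h import *
st();s,a=shot('w5');t=manip.get_image('top');cv2.imwrite('pics/t5.png',t)
cv2.imwrite('pics/c5.png',np.hstack([cv2.resize(a,(400,300)),cv2.resize(t[90:270,200:440],(400,300),interpolation=2)]))
```

```text
11.25 [ 0.4304 -0.0983  0.1965] [179.7   0.2  96.5] [-0.5 -0.7  0.1] 0.0501 0.0
```

View pics/c5.png

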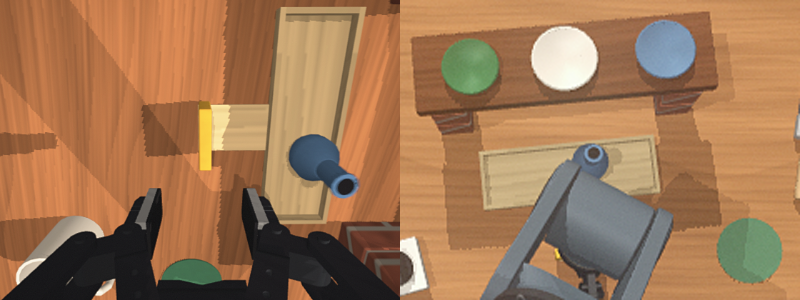

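The tray is clear of the plank with the blue vase standing: mouth at wrist (483,259) and top (316,182). The mat is at about top (410,240).

Run:
```python
from h import *
s=ld('w5')
a=wonz(s,483,259,.101);b=onz("top",316.4,181.8,.101);print(a,b)
o1,d1=wray(s,483,259);o2,d2=ray("top",316.4,181.8)
A=np.c_[d1,-d2];k=np.linalg.lstsq(A,o2-o1,rcond=None)[0];print("tri",o1+k[0]*d1,o2+k[1]*d2)
t=cv2.imread('pics/top0.png');h=cv2.cvtColor(t,cv2.COLOR_BGR2HSV);print(h[240,410])
c0=h[240,410].astype(int);m=cv2.inRange(h,np.clip(c0-[8,70,50],0,255),np.clip(c0+[8,70,60],0,255));m[:,:380]=0;m[:,440:]=0
c=max(cv2.findContours(m,0,2)[0],key=cv2.contourArea);(x,y),r,_=cv2.fitEllipse(cv2.convexHull(c));print(x,y,r,onz("top",x,y,.002))
```

```text
[ 0.57178467 -0.11448188  0.101     ] [ 0.56896821 -0.11714159  0.101     ]
tri [ 0.57124766 -0.1141268   0.10177887] [ 0.56886862 -0.11710903  0.10149817]
[ 58  63 141]
409.30072021484375 239.8316650390625 (37.4654655456543, 38.792598724365234) [ 0.4422194  -0.36181386  0.002     ]
```

>>> drive_tool --increments '[{"dx": 0.93, "dy": -0.12, "dz": 0, "rx": 0, "ry": 0, "rz": 0, "gripper": 55}, {"dx": 0.93, "dy": -0.12, "dz": 0, "rx": 0, "ry": 0, "rz": 0, "gripper": 55}, {"dx": 0.93, "dy": -0.12, "dz": 0, "rx": 0, "ry": 0, "rz": 0, "gripper": 55}, {"dx": 0.93, "dy": -0.12, "dz": 0, "rx": 0, "ry": 0, "rz": 0, "gripper": 55}, {"dx": 0.93, "dy": -0.12, "dz": 0, "rx": 0, "ry": 0, "rz": 0, "gripper": 55}]'

```text
time_s: 11.85
tool_pos: [0.5677, -0.1152, 0.1915]
tool_rot: [-179.7, -0.2, 96.5]
contact_force: [-0.4, -0.3, -0.8]
gripper_width: 0.055
gripper_force: 0.0
```

Run:
```python
from h import *
st();s,a=shot('w6')
h=cv2.cvtColor(a,cv2.COLOR_BGR2HSV); print(h[255:265:5,480:490:5].tolist())
cv2.imwrite('pics/c6.png',a)
```

```text
11.85 [ 0.5677 -0.1152  0.1915] [-179.7   -0.2   96.5] [-0.4 -0.3 -0.8] 0.055 0.0
[[[35, 12, 247], [33, 11, 246]], [[35, 14, 243], [33, 10, 246]]]
```

View pics/c6.png

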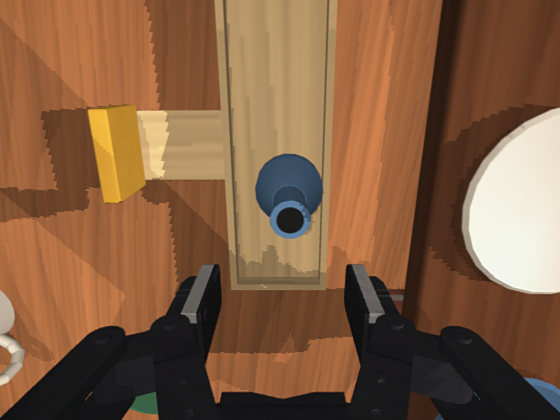

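The vase mouth is at (290,220), between the open fingers.

```bash
python3 -c "
from h import *
s=ld('w6');print(wonz(s,290,220,.101)); st()"
```

```text
[ 0.57298329 -0.11523014  0.101     ]
11.9 [ 0.5667 -0.115   0.1919] [-179.7   -0.2   96.5] [-0.5  1.3 -0.1] 0.055 0.0
```

>>> drive_tool --increments '[{"dx": 0.02, "dy": 0, "dz": -0.2, "rx": 0, "ry": 0, "rz": 0, "gripper": 55}, {"dx": 0.02, "dy": 0, "dz": -0.4, "rx": 0, "ry": 0, "rz": 0, "gripper": 55}, {"dx": 0.02, "dy": 0, "dz": -0.6, "rx": 0, "ry": 0, "rz": 0, "gripper": 55}, {"dx": 0.02, "dy": 0, "dz": -0.71, "rx": 0, "ry": 0, "rz": 0, "gripper": 55}, {"dx": 0.02, "dy": 0, "dz": -0.71, "rx": 0, "ry": 0, "rz": 0, "gripper": 55}, {"dx": 0.02, "dy": 0, "dz": -0.71, "rx": 0, "ry": 0, "rz": 0, "gripper": 55}]'

```text
time_s: 12.5
tool_pos: [0.5704, -0.1155, 0.0877]
tool_rot: [-179.9, -0.1, 96.5]
contact_force: [0.1, -0.6, 0.5]
gripper_width: 0.0552
gripper_force: 0.0
```

>>> drive_tool --increments '[{"dx": 0, "dy": 0, "dz": 0, "rx": 0, "ry": 0, "rz": 0, "gripper": 40}, {"dx": 0, "dy": 0, "dz": 0, "rx": 0, "ry": 0, "rz": 0, "gripper": 34}, {"dx": 0, "dy": 0, "dz": 0, "rx": 0, "ry": 0, "rz": 0, "gripper": 30}, {"dx": 0, "dy": 0, "dz": 0, "rx": 0, "ry": 0, "rz": 0, "gripper": 26}, {"dx": 0, "dy": 0, "dz": 0, "rx": 0, "ry": 0, "rz": 0, "gripper": 22}, {"dx": 0, "dy": 0, "dz": 0, "rx": 0, "ry": 0, "rz": 0, "gripper": 18}, {"dx": 0, "dy": 0, "dz": 0, "rx": 0, "ry": 0, "rz": 0, "gripper": 18}, {"dx": 0, "dy": 0, "dz": 0, "rx": 0, "ry": 0, "rz": 0, "gripper": 18}]' --newtons 20

```text
time_s: 13.3
tool_pos: [0.5724, -0.116, 0.089]
tool_rot: [179.9, 0.0, 96.5]
contact_force: [-0.3, 0.7, 6.7]
gripper_width: 0.0257
gripper_force: 19.4
```

>>> drive_tool --increments '[{"dx": 0, "dy": 0, "dz": 0.05, "rx": 0, "ry": 0, "rz": 0, "gripper": 18}, {"dx": 0, "dy": 0, "dz": 0.15, "rx": 0, "ry": 0, "rz": 0, "gripper": 18}, {"dx": 0, "dy": 0, "dz": 0.3, "rx": 0, "ry": 0, "rz": 0, "gripper": 18}, {"dx": -0.05, "dy": -0.1, "dz": 0.45, "rx": 0, "ry": 0, "rz": 0, "gripper": 18}, {"dx": -0.1, "dy": -0.2, "dz": 0.5, "rx": 0, "ry": 0, "rz": 0, "gripper": 18}, {"dx": -0.2, "dy": -0.35, "dz": 0.5, "rx": 0, "ry": 0, "rz": 0, "gripper": 18}, {"dx": -0.3, "dy": -0.5, "dz": 0.5, "rx": 0, "ry": 0, "rz": 0, "gripper": 18}, {"dx": -0.4, "dy": -0.65, "dz": 0.5, "rx": 0, "ry": 0, "rz": 0, "gripper": 18}, {"dx": -0.5, "dy": -0.8, "dz": 0.5, "rx": 0, "ry": 0, "rz": 0, "gripper": 18}, {"dx": -0.6, "dy": -0.95, "dz": 0.5, "rx": 0, "ry": 0, "rz": 0, "gripper": 18}]'

```text
time_s: 14.3
tool_pos: [0.4802, -0.2593, 0.1623]
tool_rot: [-179.9, -0.1, 96.5]
contact_force: [0.8, 1.1, -2.5]
gripper_width: 0.0259
gripper_force: 19.8
```

>>> drive_tool --increments '[{"dx": -0.06, "dy": -0.15, "dz": 0, "rx": 0, "ry": 0, "rz": 0, "gripper": 18}, {"dx": -0.12, "dy": -0.3, "dz": 0, "rx": 0, "ry": 0, "rz": 0, "gripper": 18}, {"dx": -0.18, "dy": -0.45, "dz": 0, "rx": 0, "ry": 0, "rz": 0, "gripper": 18}, {"dx": -0.24, "dy": -0.6, "dz": 0, "rx": 0, "ry": 0, "rz": 0, "gripper": 18}, {"dx": -0.27, "dy": -0.69, "dz": 0, "rx": 0, "ry": 0, "rz": 0, "gripper": 18}, {"dx": -0.27, "dy": -0.69, "dz": 0, "rx": 0, "ry": 0, "rz": 0, "gripper": 18}, {"dx": -0.27, "dy": -0.69, "dz": 0, "rx": 0, "ry": 0, "rz": 0, "gripper": 18}]'

```text
time_s: 15.0
tool_pos: [0.4409, -0.3611, 0.1625]
tool_rot: [-180.0, -0.1, 96.4]
contact_force: [0.4, 0.2, -1.5]
gripper_width: 0.0254
gripper_force: 19.9
```

Run:
```python
from h import *
st();s,a=shot('w7'); t=manip.get_image('top')
cv2.imwrite('pics/c7.png',np.hstack([cv2.resize(a,(400,300)),cv2.resize(t[165:315,320:520],(400,300),interpolation=2)]))
```

```text
15.0 [ 0.4409 -0.3611  0.1625] [-1.80e+02 -1.00e-01  9.64e+01] [ 0.4  0.2 -1.5] 0.0254 19.9
```

View pics/c7.png

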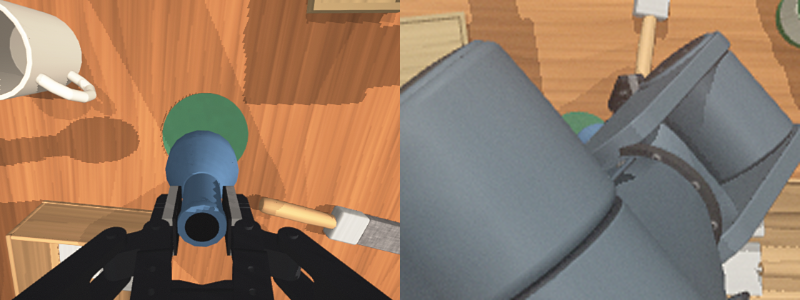

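The vase hangs upright over the mat, which spans x 163–248 in the crop. I'll refine the mat centre with a circle fit.

Run:
```python
from h import *
from scipy.optimize import least_squares
s=ld('w7');a=cv2.imread('pics/w7.png');h=cv2.cvtColor(a,cv2.COLOR_BGR2HSV);print(h[150,288])
m=cv2.inRange(h,(50,40,40),(85,255,255));c=max(cv2.findContours(m,0,1)[0],key=cv2.contourArea)[:,0]
top=[p for p in c if p[1]<185 and p[1]==min(q[1] for q in c if q[0]==p[0])]
print(len(top))
P=np.array([wonz(s,*p,.002)[:2] for p in top])
r=least_squares(lambda x:np.hypot(*(P-x[:2]).T)-.05,P.mean(0),loss="soft_l1",f_scale=.001);print(r.x,np.abs(r.fun).mean()); st()
```

```text
[ 68  95 126]
119
[ 0.44573499 -0.36375861] 0.00023154877571280124
15.1 [ 0.4413 -0.3604  0.1627] [-1.80e+02 -1.00e-01  9.65e+01] [ 1.  -0.4 -1.6] 0.0255 19.9
```

>>> drive_tool --increments '[{"dx": 0.02, "dy": -0.02, "dz": -0.1, "rx": 0, "ry": 0, "rz": 0, "gripper": 18}, {"dx": 0.02, "dy": -0.02, "dz": -0.2, "rx": 0, "ry": 0, "rz": 0, "gripper": 18}, {"dx": 0.02, "dy": -0.02, "dz": -0.3, "rx": 0, "ry": 0, "rz": 0, "gripper": 18}, {"dx": 0.02, "dy": -0.02, "dz": -0.4, "rx": 0, "ry": 0, "rz": 0, "gripper": 18}, {"dx": 0.02, "dy": -0.02, "dz": -0.46, "rx": 0, "ry": 0, "rz": 0, "gripper": 18}, {"dx": 0.02, "dy": -0.02, "dz": -0.5, "rx": 0, "ry": 0, "rz": 0, "gripper": 18}, {"dx": 0.02, "dy": -0.02, "dz": -0.52, "rx": 0, "ry": 0, "rz": 0, "gripper": 18}, {"dx": 0.02, "dy": -0.02, "dz": -0.52, "rx": 0, "ry": 0, "rz": 0, "gripper": 18}, {"dx": 0.02, "dy": -0.02, "dz": -0.52, "rx": 0, "ry": 0, "rz": 0, "gripper": 18}]'

```text
time_s: 16.0
tool_pos: [0.4447, -0.365, 0.0854]
tool_rot: [180.0, 0.1, 96.5]
contact_force: [-0.7, 0.8, -1.1]
gripper_width: 0.0256
gripper_force: 19.9
```

>>> drive_tool --increments '[{"dx": 0, "dy": 0, "dz": -0.005, "rx": 0, "ry": 0, "rz": 0, "gripper": 18}, {"dx": 0, "dy": 0, "dz": -0.008, "rx": 0, "ry": 0, "rz": 0, "gripper": 18}, {"dx": 0, "dy": 0, "dz": -0.008, "rx": 0, "ry": 0, "rz": 0, "gripper": 18}, {"dx": 0, "dy": 0, "dz": -0.008, "rx": 0, "ry": 0, "rz": 0, "gripper": 18}]'

```text
time_s: 16.4
tool_pos: [0.4447, -0.3651, 0.085]
tool_rot: [179.9, 0.1, 96.5]
contact_force: [0.2, 0.8, 5.2]
gripper_width: 0.0255
gripper_force: 20.1
```

Contact made, so I release slowly and lift away.

>>> drive_tool --increments '[{"dx": 0, "dy": 0, "dz": 0, "rx": 0, "ry": 0, "rz": 0, "gripper": 28}, {"dx": 0, "dy": 0, "dz": 0, "rx": 0, "ry": 0, "rz": 0, "gripper": 34}, {"dx": 0, "dy": 0, "dz": 0, "rx": 0, "ry": 0, "rz": 0, "gripper": 42}, {"dx": 0, "dy": 0, "dz": 0, "rx": 0, "ry": 0, "rz": 0, "gripper": 55}, {"dx": 0, "dy": 0, "dz": 0, "rx": 0, "ry": 0, "rz": 0, "gripper": 55}, {"dx": 0, "dy": 0, "dz": 0.2, "rx": 0, "ry": 0, "rz": 0, "gripper": 55}, {"dx": 0, "dy": 0, "dz": 0.5, "rx": 0, "ry": 0, "rz": 0, "gripper": 55}, {"dx": 0, "dy": 0, "dz": 0.8, "rx": 0, "ry": 0, "rz": 0, "gripper": 55}, {"dx": 0, "dy": 0, "dz": 0.9, "rx": 0, "ry": 0, "rz": 0, "gripper": 55}, {"dx": 0, "dy": 0, "dz": 0.9, "rx": 0, "ry": 0, "rz": 0, "gripper": 55}]'

```text
time_s: 17.4
tool_pos: [0.4456, -0.3662, 0.2219]
tool_rot: [179.8, 0.3, 96.5]
contact_force: [0.2, 0.2, -0.7]
gripper_width: 0.0555
gripper_force: 0.0
```

Run:
```python
from h import *
st();s,a=shot('w8'); t=manip.get_image('top');cv2.imwrite('pics/t8.png',t)
cv2.imwrite('pics/c8.png',np.hstack([cv2.resize(a,(360,270)),cv2.resize(t[150:285,60:280],(440,270),interpolation=2)]))
```

```text
17.4 [ 0.4456 -0.3662  0.2219] [179.8   0.3  96.5] [ 0.2  0.2 -0.7] 0.0555 0.0
```

View pics/c8.png

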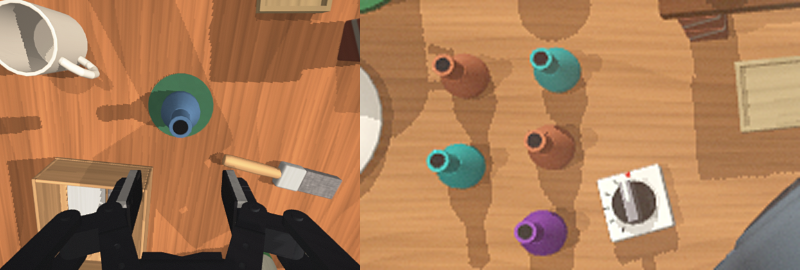

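The blue vase stands on the mat and the dial's pointer is still at the red mark. Both terracotta vases are unmoved, with mouths at top (101.5,182) and (148,220). I'll check the centring and move toward the vases.

```bash
cat >> h.py <<'E'
def mouths(a):
    "dark mouths ringed by terracotta"
    h=cv2.cvtColor(a,cv2.COLOR_BGR2HSV)
    terra=cv2.inRange(h,(3,110,70),(12,215,255))
    dark=cv2.inRange(h,(0,0,0),(180,255,75))
    out=[]
    for c in cv2.findContours(dark,0,1)[0]:
        A=cv2.contourArea(c)
        if not 15<A<2500: continue
        m=np.zeros(a.shape[:2],np.uint8);cv2.drawContours(m,[c],-1,255,-1)
        ring=cv2.dilate(m,np.ones((5,5)))&~m
        f=(terra[ring>0]>0).mean()
        if f>.5:
            M=cv2.moments(c);out.append((round(M["m10"]/M["m00"],1),round(M["m01"]/M["m00"],1),A,round(f,2)))
    return out
E
python3 - <<'E'
from h import *
from scipy.optimize import least_squares
s=ld('w8');a=cv2.imread('pics/w8.png');h=cv2.cvtColor(a,cv2.COLOR_BGR2HSV)
m=cv2.inRange(h,(50,40,40),(85,255,255));c=max(cv2.findContours(m[:260],0,1)[0],key=cv2.contourArea)
P=np.array([wonz(s,*p,.002)[:2] for p in cv2.convexHull(c)[:,0]])
r=least_squares(lambda x:np.hypot(*(P-x[:2]).T)-.05,P.mean(0),loss="soft_l1",f_scale=.001);print("mat",r.x,"mouth",wonz(s,280,198,.097))
for n in("top0","t8"):
    for q in mouths(cv2.imread(f"pics/{n}.png")): print(n,q,onz("top",q[0],q[1],.095).round(4))
E
```

```text
mat [ 0.44538503 -0.36272438] mouth [ 0.44493152 -0.36419182  0.097     ]
top0 (146.7, 219.5, 25.0, np.float64(0.85)) [0.4724 0.2826 0.095 ]
top0 (100.9, 181.7, 24.0, np.float64(0.9)) [0.5613 0.3973 0.095 ]
t8 (100.7, 181.6, 22.5, np.float64(0.85)) [0.5615 0.3978 0.095 ]
```

>>> drive_tool --increments '[{"dx": 0.04, "dy": 1, "dz": 0, "rx": 0, "ry": 0, "rz": 0, "gripper": 55}, {"dx": 0.04, "dy": 1, "dz": 0, "rx": 0, "ry": 0, "rz": 0, "gripper": 55}, {"dx": 0.04, "dy": 1, "dz": 0, "rx": 0, "ry": 0, "rz": 0, "gripper": 55}, {"dx": 0.04, "dy": 1, "dz": 0, "rx": 0, "ry": 0, "rz": 0, "gripper": 55}]'

```text
time_s: 17.9
tool_pos: [0.4471, -0.2074, 0.2162]
tool_rot: [-179.6, -0.5, 96.8]
contact_force: [-0.4, 0.1, 0.1]
gripper_width: 0.0549
gripper_force: 0.0
```

>>> drive_tool --increments '[{"dx": 0.04, "dy": 1, "dz": 0, "rx": 0, "ry": 0, "rz": 0, "gripper": 55}, {"dx": 0.04, "dy": 1, "dz": 0, "rx": 0, "ry": 0, "rz": 0, "gripper": 55}, {"dx": 0.04, "dy": 1, "dz": 0, "rx": 0, "ry": 0, "rz": 0, "gripper": 55}, {"dx": 0.04, "dy": 1, "dz": 0, "rx": 0, "ry": 0, "rz": 0, "gripper": 55}]'

```text
time_s: 18.3
tool_pos: [0.4537, -0.0592, 0.2169]
tool_rot: [-179.7, -0.3, 96.9]
contact_force: [0.2, -0.0, 0.0]
gripper_width: 0.0549
gripper_force: 0.0
```

>>> drive_tool --increments '[{"dx": 0.04, "dy": 1, "dz": 0, "rx": 0, "ry": 0, "rz": 0, "gripper": 55}, {"dx": 0.04, "dy": 1, "dz": 0, "rx": 0, "ry": 0, "rz": 0, "gripper": 55}, {"dx": 0.04, "dy": 1, "dz": 0, "rx": 0, "ry": 0, "rz": 0, "gripper": 55}, {"dx": 0.04, "dy": 1, "dz": 0, "rx": 0, "ry": 0, "rz": 0, "gripper": 55}]'

```text
time_s: 18.7
tool_pos: [0.4613, 0.0894, 0.2174]
tool_rot: [-179.8, -0.1, 96.9]
contact_force: [-0.8, -0.3, -0.5]
gripper_width: 0.0547
gripper_force: 0.0
```

>>> drive_tool --increments '[{"dx": 0.04, "dy": 1, "dz": 0, "rx": 0, "ry": 0, "rz": 0, "gripper": 55}, {"dx": 0.04, "dy": 1, "dz": 0, "rx": 0, "ry": 0, "rz": 0, "gripper": 55}, {"dx": 0.04, "dy": 1, "dz": 0, "rx": 0, "ry": 0, "rz": 0, "gripper": 55}, {"dx": 0.04, "dy": 1, "dz": 0, "rx": 0, "ry": 0, "rz": 0, "gripper": 55}]'

```text
time_s: 19.1
tool_pos: [0.469, 0.2387, 0.2177]
tool_rot: [180.0, -0.1, 96.8]
contact_force: [-0.0, -1.3, -0.6]
gripper_width: 0.0549
gripper_force: 0.0
```

Vase is 1.5 mm off the mat centre, which is good. Next: above vase2.

>>> drive_tool --increments '[{"dx": 0.02, "dy": 0.28, "dz": -0.15, "rx": 0, "ry": 0, "rz": 0, "gripper": 55}, {"dx": 0.02, "dy": 0.28, "dz": -0.15, "rx": 0, "ry": 0, "rz": 0, "gripper": 55}, {"dx": 0.02, "dy": 0.28, "dz": -0.15, "rx": 0, "ry": 0, "rz": 0, "gripper": 55}, {"dx": 0.02, "dy": 0.28, "dz": -0.15, "rx": 0, "ry": 0, "rz": 0, "gripper": 55}]'

```text
time_s: 19.5
tool_pos: [0.4716, 0.2753, 0.1958]
tool_rot: [-179.9, 0.1, 96.4]
contact_force: [0.3, 0.2, -0.3]
gripper_width: 0.0552
gripper_force: 0.0
```

Run:
```python
from h import *
st();s,a=shot('w9')
for q in mouths(a): print(q,wonz(s,q[0],q[1],.095).round(4))
```

```text
19.5 [0.4716 0.2753 0.1958] [-1.799e+02  1.000e-01  9.640e+01] [ 0.3  0.2 -0.3] 0.0552 0.0
(287.1, 204.8, 462.5, np.float64(1.0)) [0.4748 0.2815 0.095 ]
(466.2, 31.5, 769.0, np.float64(1.0)) [0.5637 0.3961 0.095 ]
```

>>> drive_tool --increments '[{"dx": 0.015, "dy": 0.043, "dz": -0.1, "rx": 0, "ry": 0, "rz": 0, "gripper": 55}, {"dx": 0.015, "dy": 0.043, "dz": -0.3, "rx": 0, "ry": 0, "rz": 0, "gripper": 55}, {"dx": 0.015, "dy": 0.043, "dz": -0.5, "rx": 0, "ry": 0, "rz": 0, "gripper": 55}, {"dx": 0.015, "dy": 0.043, "dz": -0.7, "rx": 0, "ry": 0, "rz": 0, "gripper": 55}, {"dx": 0.015, "dy": 0.043, "dz": -0.765, "rx": 0, "ry": 0, "rz": 0, "gripper": 55}, {"dx": 0.015, "dy": 0.043, "dz": -0.765, "rx": 0, "ry": 0, "rz": 0, "gripper": 55}]'

```text
time_s: 20.15
tool_pos: [0.4728, 0.283, 0.08]
tool_rot: [-179.8, 0.0, 96.5]
contact_force: [-0.8, -1.2, 0.8]
gripper_width: 0.0548
gripper_force: 0.0
```

>>> drive_tool --increments '[{"dx": 0, "dy": 0, "dz": 0, "rx": 0, "ry": 0, "rz": 0, "gripper": 40}, {"dx": 0, "dy": 0, "dz": 0, "rx": 0, "ry": 0, "rz": 0, "gripper": 34}, {"dx": 0, "dy": 0, "dz": 0, "rx": 0, "ry": 0, "rz": 0, "gripper": 30}, {"dx": 0, "dy": 0, "dz": 0, "rx": 0, "ry": 0, "rz": 0, "gripper": 26}, {"dx": 0, "dy": 0, "dz": 0, "rx": 0, "ry": 0, "rz": 0, "gripper": 22}, {"dx": 0, "dy": 0, "dz": 0, "rx": 0, "ry": 0, "rz": 0, "gripper": 18}, {"dx": 0, "dy": 0, "dz": 0, "rx": 0, "ry": 0, "rz": 0, "gripper": 18}, {"dx": 0, "dy": 0, "dz": 0, "rx": 0, "ry": 0, "rz": 0, "gripper": 18}]' --newtons 20

```text
time_s: 20.95
tool_pos: [0.4741, 0.2839, 0.0828]
tool_rot: [179.9, -0.0, 96.5]
contact_force: [-0.8, 0.1, 6.4]
gripper_width: 0.0257
gripper_force: 19.3
```

>>> drive_tool --increments '[{"dx": 0, "dy": 0, "dz": 0.05, "rx": 0, "ry": 0, "rz": 0, "gripper": 18}, {"dx": 0, "dy": 0, "dz": 0.15, "rx": 0, "ry": 0, "rz": 0, "gripper": 18}, {"dx": 0, "dy": 0, "dz": 0.3, "rx": 0, "ry": 0, "rz": 0, "gripper": 18}, {"dx": 0, "dy": 0, "dz": 0.5, "rx": 0, "ry": 0, "rz": 0, "gripper": 18}, {"dx": 0, "dy": 0, "dz": 0.65, "rx": 0, "ry": 0, "rz": 0, "gripper": 18}, {"dx": 0, "dy": 0, "dz": 0.7, "rx": 0, "ry": 0, "rz": 0, "gripper": 18}, {"dx": 0, "dy": 0, "dz": 0.7, "rx": 0, "ry": 0, "rz": 0, "gripper": 18}]'

```text
time_s: 21.65
tool_pos: [0.474, 0.2839, 0.1876]
tool_rot: [179.9, -0.0, 96.5]
contact_force: [-0.1, 1.1, -2.1]
gripper_width: 0.0258
gripper_force: 19.8
```

>>> drive_tool --increments '[{"dx": 0, "dy": -0.1, "dz": 0, "rx": 0, "ry": 0, "rz": 0, "gripper": 18}, {"dx": 0, "dy": -0.3, "dz": 0, "rx": 0, "ry": 0, "rz": 0, "gripper": 18}, {"dx": 0, "dy": -0.5, "dz": 0, "rx": 0, "ry": 0, "rz": 0, "gripper": 18}, {"dx": 0, "dy": -0.75, "dz": 0, "rx": 0, "ry": 0, "rz": 0, "gripper": 18}, {"dx": 0, "dy": -1, "dz": 0, "rx": 0, "ry": 0, "rz": 0, "gripper": 18}]'

```text
time_s: 22.15
tool_pos: [0.472, 0.1316, 0.185]
tool_rot: [-179.8, 0.0, 96.5]
contact_force: [1.1, -0.8, -1.5]
gripper_width: 0.0256
gripper_force: 19.8
```

>>> drive_tool --increments '[{"dx": 0.1, "dy": -0.25, "dz": 0, "rx": 0, "ry": 0, "rz": 0, "gripper": 18}, {"dx": 0.2, "dy": -0.5, "dz": 0, "rx": 0, "ry": 0, "rz": 0, "gripper": 18}, {"dx": 0.3, "dy": -0.75, "dz": 0, "rx": 0, "ry": 0, "rz": 0, "gripper": 18}, {"dx": 0.4, "dy": -1, "dz": 0, "rx": 0, "ry": 0, "rz": 0, "gripper": 18}]'

```text
time_s: 22.55
tool_pos: [0.5322, -0.0186, 0.1848]
tool_rot: [-179.8, -0.1, 96.5]
contact_force: [0.5, 0.7, -1.1]
gripper_width: 0.0259
gripper_force: 19.9
```

>>> drive_tool --increments '[{"dx": 0.05, "dy": -0.25, "dz": 0, "rx": 0, "ry": 0, "rz": 0, "gripper": 18}, {"dx": 0.1, "dy": -0.5, "dz": 0, "rx": 0, "ry": 0, "rz": 0, "gripper": 18}, {"dx": 0.15, "dy": -0.7, "dz": 0, "rx": 0, "ry": 0, "rz": 0, "gripper": 18}, {"dx": 0.19, "dy": -0.83, "dz": 0, "rx": 0, "ry": 0, "rz": 0, "gripper": 18}, {"dx": 0.19, "dy": -0.86, "dz": 0, "rx": 0, "ry": 0, "rz": 0, "gripper": 18}, {"dx": 0.19, "dy": -0.86, "dz": 0, "rx": 0, "ry": 0, "rz": 0, "gripper": 18}, {"dx": 0.19, "dy": -0.86, "dz": 0, "rx": 0, "ry": 0, "rz": 0, "gripper": 18}]'

```text
time_s: 23.25
tool_pos: [0.561, -0.1438, 0.186]
tool_rot: [-179.9, -0.1, 96.6]
contact_force: [0.1, -0.0, -1.6]
gripper_width: 0.0257
gripper_force: 19.9
```

Run:
```python
from h import *
st();s,a=shot('w10');t=manip.get_image('top')
cv2.imwrite('pics/c10.png',np.hstack([cv2.resize(a,(400,300)),cv2.resize(t[120:270,200:400],(400,300),interpolation=2)]))
```

```text
23.25 [ 0.561  -0.1438  0.186 ] [-1.799e+02 -1.000e-01  9.660e+01] [ 0.1 -0.  -1.6] 0.0257 19.9
```

View pics/c10.png

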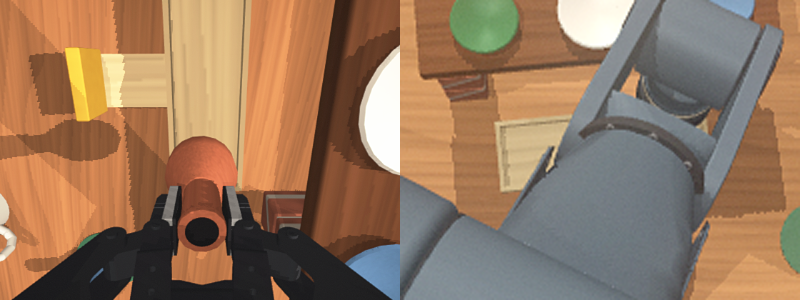

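The vase hangs upright over the tray; its rims run at crop x≈169 and x≈244 near row 100. I'll check the tray's centre line.

Run:
```python
from h import *
s=ld('w10');a=cv2.imread('pics/w10.png')
for v in(30,90,150):
    g=cv2.GaussianBlur(cv2.cvtColor(a,cv2.COLOR_BGR2HSV),(1,5),0)[v]
    m=(g[:,0]>14)&(g[:,0]<26)&(g[:,1]>60)&(g[:,1]<165)
    k=cv2.morphologyEx(m[None].astype(np.uint8),cv2.MORPH_CLOSE,np.ones((1,9)))[0,225:365]; x=np.where(k)[0]+225
    L,R=wonz(s,x[0],v,.02),wonz(s,x[-1],v,.02); c=(L+R)/2
    print(v,x[0],x[-1],np.linalg.norm(L-R).round(4),c.round(4))
    q=c[:2]-[.557,-.0858];ux=np.array([np.cos(np.radians(6.4)),np.sin(np.radians(6.4))]);print(" tray-x offset of centre line",(q@ux).round(4))
print(((s['tool_pos'][:2]-np.array([.557,-.0858]))@ux).round(4))
```

```text
30 228 350 0.0893 [ 0.5527 -0.0249  0.02  ]
 tray-x offset of centre line 0.0025
90 225 347 0.094 [ 0.5554 -0.0667  0.02  ]
 tray-x offset of centre line 0.0005
150 229 343 0.0926 [ 0.5608 -0.1128  0.02  ]
 tray-x offset of centre line 0.0008
-0.0025
```

>>> drive_tool --increments '[{"dx": 0.02, "dy": 0, "dz": -0.1, "rx": 0, "ry": 0, "rz": 0, "gripper": 18}, {"dx": 0.02, "dy": 0, "dz": -0.25, "rx": 0, "ry": 0, "rz": 0, "gripper": 18}, {"dx": 0.02, "dy": 0, "dz": -0.4, "rx": 0, "ry": 0, "rz": 0, "gripper": 18}, {"dx": 0.02, "dy": 0, "dz": -0.52, "rx": 0, "ry": 0, "rz": 0, "gripper": 18}, {"dx": 0.02, "dy": 0, "dz": -0.6, "rx": 0, "ry": 0, "rz": 0, "gripper": 18}, {"dx": 0.02, "dy": 0, "dz": -0.64, "rx": 0, "ry": 0, "rz": 0, "gripper": 18}, {"dx": 0.02, "dy": 0, "dz": -0.65, "rx": 0, "ry": 0, "rz": 0, "gripper": 18}, {"dx": 0.02, "dy": 0, "dz": -0.65, "rx": 0, "ry": 0, "rz": 0, "gripper": 18}, {"dx": 0.02, "dy": 0, "dz": -0.65, "rx": 0, "ry": 0, "rz": 0, "gripper": 18}]'

```text
time_s: 24.25
tool_pos: [0.5656, -0.1454, 0.0894]
tool_rot: [179.9, 0.0, 96.5]
contact_force: [0.4, 0.1, -0.6]
gripper_width: 0.0255
gripper_force: 19.9
```

>>> drive_tool --increments '[{"dx": 0, "dy": 0, "dz": -0.006, "rx": 0, "ry": 0, "rz": 0, "gripper": 18}, {"dx": 0, "dy": 0, "dz": -0.01, "rx": 0, "ry": 0, "rz": 0, "gripper": 18}, {"dx": 0, "dy": 0, "dz": -0.01, "rx": 0, "ry": 0, "rz": 0, "gripper": 18}, {"dx": 0, "dy": 0, "dz": -0.01, "rx": 0, "ry": 0, "rz": 0, "gripper": 18}]'

```text
time_s: 24.65
tool_pos: [0.5656, -0.1456, 0.0889]
tool_rot: [179.9, 0.1, 96.5]
contact_force: [-1.9, -0.1, 6.1]
gripper_width: 0.0252
gripper_force: 20.1
```

>>> drive_tool --increments '[{"dx": 0, "dy": 0, "dz": 0, "rx": 0, "ry": 0, "rz": 0, "gripper": 28}, {"dx": 0, "dy": 0, "dz": 0, "rx": 0, "ry": 0, "rz": 0, "gripper": 34}, {"dx": 0, "dy": 0, "dz": 0, "rx": 0, "ry": 0, "rz": 0, "gripper": 42}, {"dx": 0, "dy": 0, "dz": 0, "rx": 0, "ry": 0, "rz": 0, "gripper": 55}, {"dx": 0, "dy": 0, "dz": 0, "rx": 0, "ry": 0, "rz": 0, "gripper": 55}, {"dx": 0, "dy": 0, "dz": 0.2, "rx": 0, "ry": 0, "rz": 0, "gripper": 55}, {"dx": 0, "dy": 0, "dz": 0.5, "rx": 0, "ry": 0, "rz": 0, "gripper": 55}, {"dx": 0, "dy": 0, "dz": 0.8, "rx": 0, "ry": 0, "rz": 0, "gripper": 55}, {"dx": 0, "dy": 0, "dz": 0.85, "rx": 0, "ry": 0, "rz": 0, "gripper": 55}, {"dx": 0, "dy": 0, "dz": 0.85, "rx": 0, "ry": 0, "rz": 0, "gripper": 55}]'

```text
time_s: 25.65
tool_pos: [0.5661, -0.1458, 0.2171]
tool_rot: [179.8, 0.1, 96.5]
contact_force: [-1.1, 0.4, -0.2]
gripper_width: 0.0547
gripper_force: 0.0
```

>>> drive_tool --increments '[{"dx": 0, "dy": 1, "dz": 0, "rx": 0, "ry": 0, "rz": 0, "gripper": 55}, {"dx": 0, "dy": 1, "dz": 0, "rx": 0, "ry": 0, "rz": 0, "gripper": 55}, {"dx": 0, "dy": 1, "dz": 0, "rx": 0, "ry": 0, "rz": 0, "gripper": 55}, {"dx": 0, "dy": 1, "dz": 0, "rx": 0, "ry": 0, "rz": 0, "gripper": 55}]'

```text
time_s: 26.05
tool_pos: [0.5623, 0.0107, 0.2126]
tool_rot: [-179.7, -0.2, 96.9]
contact_force: [-0.6, -0.0, -0.1]
gripper_width: 0.0547
gripper_force: 0.0
```

>>> drive_tool --increments '[{"dx": 0, "dy": 1, "dz": 0, "rx": 0, "ry": 0, "rz": 0, "gripper": 55}, {"dx": 0, "dy": 1, "dz": 0, "rx": 0, "ry": 0, "rz": 0, "gripper": 55}, {"dx": 0, "dy": 1, "dz": 0, "rx": 0, "ry": 0, "rz": 0, "gripper": 55}, {"dx": 0, "dy": 1, "dz": 0, "rx": 0, "ry": 0, "rz": 0, "gripper": 55}]'

```text
time_s: 26.45
tool_pos: [0.5634, 0.1595, 0.213]
tool_rot: [-179.8, -0.1, 96.9]
contact_force: [-0.4, -0.0, -0.3]
gripper_width: 0.0551
gripper_force: 0.0
```

>>> drive_tool --increments '[{"dx": 0, "dy": 1, "dz": 0, "rx": 0, "ry": 0, "rz": 0, "gripper": 55}, {"dx": 0, "dy": 1, "dz": 0, "rx": 0, "ry": 0, "rz": 0, "gripper": 55}, {"dx": 0, "dy": 1, "dz": 0, "rx": 0, "ry": 0, "rz": 0, "gripper": 55}, {"dx": 0, "dy": 1, "dz": 0, "rx": 0, "ry": 0, "rz": 0, "gripper": 55}]'

```text
time_s: 26.85
tool_pos: [0.5644, 0.3089, 0.2132]
tool_rot: [-179.9, -0.1, 96.8]
contact_force: [-0.3, -1.2, -0.2]
gripper_width: 0.0551
gripper_force: 0.0
```

>>> drive_tool --increments '[{"dx": 0, "dy": 0.6, "dz": -0.1, "rx": 0, "ry": 0, "rz": 0, "gripper": 55}, {"dx": 0, "dy": 0.6, "dz": -0.1, "rx": 0, "ry": 0, "rz": 0, "gripper": 55}, {"dx": 0, "dy": 0.6, "dz": -0.1, "rx": 0, "ry": 0, "rz": 0, "gripper": 55}, {"dx": 0, "dy": 0.6, "dz": -0.1, "rx": 0, "ry": 0, "rz": 0, "gripper": 55}, {"dx": 0, "dy": 0.6, "dz": -0.1, "rx": 0, "ry": 0, "rz": 0, "gripper": 55}]'

```text
time_s: 27.35
tool_pos: [0.5652, 0.3924, 0.199]
tool_rot: [-179.9, 0.1, 96.4]
contact_force: [-0.5, -0.3, -0.3]
gripper_width: 0.055
gripper_force: 0.0
```

Run:
```python
from h import *
st();s,a=shot('w11')
for q in mouths(a): print(q,wonz(s,q[0],q[1],.095).round(4))
t=manip.get_image('top');cv2.imwrite('pics/t11.png',t)
for q in mouths(t): print("top",q,onz("top",q[0],q[1],.101).round(4))
```

```text
27.35 [0.5652 0.3924 0.199 ] [-1.799e+02  1.000e-01  9.640e+01] [-0.5 -0.3 -0.3] 0.055 0.0
(280.1, 205.4, 446.5, np.float64(1.0)) [0.5639 0.3965 0.095 ]
top (100.9, 181.7, 24.0, np.float64(0.91)) [0.5601 0.3949 0.101 ]
```

>>> drive_tool --increments '[{"dx": -0.01, "dy": 0.03, "dz": -0.1, "rx": 0, "ry": 0, "rz": 0, "gripper": 55}, {"dx": -0.01, "dy": 0.03, "dz": -0.3, "rx": 0, "ry": 0, "rz": 0, "gripper": 55}, {"dx": -0.01, "dy": 0.03, "dz": -0.5, "rx": 0, "ry": 0, "rz": 0, "gripper": 55}, {"dx": -0.01, "dy": 0.03, "dz": -0.7, "rx": 0, "ry": 0, "rz": 0, "gripper": 55}, {"dx": -0.01, "dy": 0.03, "dz": -0.787, "rx": 0, "ry": 0, "rz": 0, "gripper": 55}, {"dx": -0.01, "dy": 0.03, "dz": -0.787, "rx": 0, "ry": 0, "rz": 0, "gripper": 55}]'

```text
time_s: 28.05
tool_pos: [0.5619, 0.398, 0.0791]
tool_rot: [-179.7, 0.1, 96.5]
contact_force: [0.4, -0.0, 0.6]
gripper_width: 0.0554
gripper_force: 0.0
```

>>> drive_tool --increments '[{"dx": 0, "dy": 0, "dz": 0, "rx": 0, "ry": 0, "rz": 0, "gripper": 40}, {"dx": 0, "dy": 0, "dz": 0, "rx": 0, "ry": 0, "rz": 0, "gripper": 34}, {"dx": 0, "dy": 0, "dz": 0, "rx": 0, "ry": 0, "rz": 0, "gripper": 30}, {"dx": 0, "dy": 0, "dz": 0, "rx": 0, "ry": 0, "rz": 0, "gripper": 26}, {"dx": 0, "dy": 0, "dz": 0, "rx": 0, "ry": 0, "rz": 0, "gripper": 22}, {"dx": 0, "dy": 0, "dz": 0, "rx": 0, "ry": 0, "rz": 0, "gripper": 18}, {"dx": 0, "dy": 0, "dz": 0, "rx": 0, "ry": 0, "rz": 0, "gripper": 18}, {"dx": 0, "dy": 0, "dz": 0, "rx": 0, "ry": 0, "rz": 0, "gripper": 18}]' --newtons 20

```text
time_s: 28.85
tool_pos: [0.5641, 0.3996, 0.0837]
tool_rot: [179.9, -0.1, 96.5]
contact_force: [-2.1, 0.7, 6.1]
gripper_width: 0.026
gripper_force: 19.4
```

>>> drive_tool --increments '[{"dx": 0, "dy": 0, "dz": 0.05, "rx": 0, "ry": 0, "rz": 0, "gripper": 18}, {"dx": 0, "dy": 0, "dz": 0.15, "rx": 0, "ry": 0, "rz": 0, "gripper": 18}, {"dx": 0, "dy": 0, "dz": 0.3, "rx": 0, "ry": 0, "rz": 0, "gripper": 18}, {"dx": 0, "dy": 0, "dz": 0.5, "rx": 0, "ry": 0, "rz": 0, "gripper": 18}, {"dx": 0, "dy": 0, "dz": 0.7, "rx": 0, "ry": 0, "rz": 0, "gripper": 18}, {"dx": 0, "dy": 0, "dz": 0.8, "rx": 0, "ry": 0, "rz": 0, "gripper": 18}, {"dx": 0, "dy": 0, "dz": 0.8, "rx": 0, "ry": 0, "rz": 0, "gripper": 18}]'

```text
time_s: 29.55
tool_pos: [0.5651, 0.3999, 0.2054]
tool_rot: [179.6, -0.1, 96.5]
contact_force: [-0.7, 0.8, -1.4]
gripper_width: 0.0251
gripper_force: 19.8
```

>>> drive_tool --increments '[{"dx": -0.02, "dy": -0.1, "dz": 0.05, "rx": 0, "ry": 0, "rz": 0, "gripper": 18}, {"dx": -0.03, "dy": -0.3, "dz": 0.1, "rx": 0, "ry": 0, "rz": 0, "gripper": 18}, {"dx": -0.03, "dy": -0.5, "dz": 0.1, "rx": 0, "ry": 0, "rz": 0, "gripper": 18}, {"dx": -0.03, "dy": -0.75, "dz": 0.1, "rx": 0, "ry": 0, "rz": 0, "gripper": 18}, {"dx": -0.03, "dy": -1, "dz": 0.1, "rx": 0, "ry": 0, "rz": 0, "gripper": 18}]'

```text
time_s: 30.05
tool_pos: [0.5572, 0.2467, 0.2153]
tool_rot: [-179.7, 0.1, 96.5]
contact_force: [0.1, -0.0, -1.9]
gripper_width: 0.0258
gripper_force: 19.9
```

>>> drive_tool --increments '[{"dx": -0.03, "dy": -0.25, "dz": 0, "rx": 0, "ry": 0, "rz": 0, "gripper": 18}, {"dx": -0.03, "dy": -0.5, "dz": 0, "rx": 0, "ry": 0, "rz": 0, "gripper": 18}, {"dx": -0.03, "dy": -0.75, "dz": 0, "rx": 0, "ry": 0, "rz": 0, "gripper": 18}, {"dx": -0.03, "dy": -1, "dz": 0, "rx": 0, "ry": 0, "rz": 0, "gripper": 18}]'

```text
time_s: 30.45
tool_pos: [0.5524, 0.0969, 0.2155]
tool_rot: [-179.7, -0.0, 96.5]
contact_force: [0.8, -0.0, -2.7]
gripper_width: 0.0254
gripper_force: 19.9
```

>>> drive_tool --increments '[{"dx": -0.02, "dy": -0.25, "dz": -0.1, "rx": 0, "ry": 0, "rz": 0, "gripper": 18}, {"dx": -0.03, "dy": -0.5, "dz": -0.2, "rx": 0, "ry": 0, "rz": 0, "gripper": 18}, {"dx": -0.03, "dy": -0.7, "dz": -0.2, "rx": 0, "ry": 0, "rz": 0, "gripper": 18}, {"dx": -0.03, "dy": -0.83, "dz": -0.2, "rx": 0, "ry": 0, "rz": 0, "gripper": 18}, {"dx": -0.03, "dy": -0.84, "dz": -0.2, "rx": 0, "ry": 0, "rz": 0, "gripper": 18}, {"dx": -0.03, "dy": -0.84, "dz": -0.2, "rx": 0, "ry": 0, "rz": 0, "gripper": 18}, {"dx": -0.03, "dy": -0.84, "dz": -0.2, "rx": 0, "ry": 0, "rz": 0, "gripper": 18}]'

```text
time_s: 31.15
tool_pos: [0.5491, -0.026, 0.1865]
tool_rot: [-179.9, -0.1, 96.5]
contact_force: [-0.4, -0.9, -1.1]
gripper_width: 0.0255
gripper_force: 19.9
```

>>> drive_tool --increments '[{"dx": 0.01, "dy": 0, "dz": -0.1, "rx": 0, "ry": 0, "rz": 0, "gripper": 18}, {"dx": 0.01, "dy": 0, "dz": -0.25, "rx": 0, "ry": 0, "rz": 0, "gripper": 18}, {"dx": 0.01, "dy": 0, "dz": -0.4, "rx": 0, "ry": 0, "rz": 0, "gripper": 18}, {"dx": 0.01, "dy": 0, "dz": -0.52, "rx": 0, "ry": 0, "rz": 0, "gripper": 18}, {"dx": 0.01, "dy": 0, "dz": -0.6, "rx": 0, "ry": 0, "rz": 0, "gripper": 18}, {"dx": 0.01, "dy": 0, "dz": -0.64, "rx": 0, "ry": 0, "rz": 0, "gripper": 18}, {"dx": 0.01, "dy": 0, "dz": -0.65, "rx": 0, "ry": 0, "rz": 0, "gripper": 18}, {"dx": 0.01, "dy": 0, "dz": -0.65, "rx": 0, "ry": 0, "rz": 0, "gripper": 18}, {"dx": 0.01, "dy": 0, "dz": -0.65, "rx": 0, "ry": 0, "rz": 0, "gripper": 18}]'

```text
time_s: 32.05
tool_pos: [0.5522, -0.0267, 0.0901]
tool_rot: [179.9, 0.0, 96.5]
contact_force: [0.5, -0.5, -1.6]
gripper_width: 0.0254
gripper_force: 19.9
```

>>> drive_tool --increments '[{"dx": 0, "dy": 0, "dz": -0.006, "rx": 0, "ry": 0, "rz": 0, "gripper": 18}, {"dx": 0, "dy": 0, "dz": -0.01, "rx": 0, "ry": 0, "rz": 0, "gripper": 18}, {"dx": 0, "dy": 0, "dz": -0.01, "rx": 0, "ry": 0, "rz": 0, "gripper": 18}, {"dx": 0, "dy": 0, "dz": -0.01, "rx": 0, "ry": 0, "rz": 0, "gripper": 18}]'

```text
time_s: 32.45
tool_pos: [0.5522, -0.0271, 0.0897]
tool_rot: [179.9, 0.1, 96.5]
contact_force: [-2.3, -0.2, 7.8]
gripper_width: 0.0254
gripper_force: 20.3
```

>>> drive_tool --increments '[{"dx": 0, "dy": 0, "dz": 0, "rx": 0, "ry": 0, "rz": 0, "gripper": 28}, {"dx": 0, "dy": 0, "dz": 0, "rx": 0, "ry": 0, "rz": 0, "gripper": 34}, {"dx": 0, "dy": 0, "dz": 0, "rx": 0, "ry": 0, "rz": 0, "gripper": 42}, {"dx": 0, "dy": 0, "dz": 0, "rx": 0, "ry": 0, "rz": 0, "gripper": 55}, {"dx": 0, "dy": 0, "dz": 0, "rx": 0, "ry": 0, "rz": 0, "gripper": 55}, {"dx": 0, "dy": 0, "dz": 0.2, "rx": 0, "ry": 0, "rz": 0, "gripper": 55}, {"dx": 0, "dy": 0, "dz": 0.5, "rx": 0, "ry": 0, "rz": 0, "gripper": 55}, {"dx": 0, "dy": 0, "dz": 0.75, "rx": 0, "ry": 0, "rz": 0, "gripper": 55}, {"dx": 0, "dy": 0, "dz": 0.75, "rx": 0, "ry": 0, "rz": 0, "gripper": 55}, {"dx": 0, "dy": 0, "dz": 0.75, "rx": 0, "ry": 0, "rz": 0, "gripper": 55}]'

```text
time_s: 33.45
tool_pos: [0.5519, -0.0269, 0.2014]
tool_rot: [179.9, 0.0, 96.5]
contact_force: [0.2, 0.2, 0.1]
gripper_width: 0.055
gripper_force: 0.0
```

>>> drive_tool --increments '[{"dx": -0.8, "dy": -0.48, "dz": 0, "rx": 0, "ry": 0, "rz": 0, "gripper": 40}, {"dx": -0.8, "dy": -0.48, "dz": 0, "rx": 0, "ry": 0, "rz": 0, "gripper": 40}, {"dx": -0.8, "dy": -0.48, "dz": 0, "rx": 0, "ry": 0, "rz": 0, "gripper": 40}, {"dx": -0.8, "dy": -0.48, "dz": 0, "rx": 0, "ry": 0, "rz": 0, "gripper": 40}, {"dx": -0.8, "dy": -0.48, "dz": 0, "rx": 0, "ry": 0, "rz": 0, "gripper": 40}]'

```text
time_s: 33.95
tool_pos: [0.4305, -0.099, 0.1995]
tool_rot: [-179.9, -0.1, 96.4]
contact_force: [0.3, 0.5, -0.7]
gripper_width: 0.0401
gripper_force: 0.0
```

Run:
```python
from h import *
st();s,a=shot('w12');t=manip.get_image('top');cv2.imwrite('pics/t12.png',t);c=manip.get_image('scene')
for q in mouths(a): print("w",q,wonz(s,q[0],q[1],.101).round(4))
for q in mouths(t): print("t",q,onz("top",q[0],q[1],.101).round(4))
cv2.imwrite('pics/c12.png',np.hstack([cv2.resize(a,(400,300)),cv2.resize(c[150:300,150:350],(400,300),interpolation=2)]))
```

```text
33.95 [ 0.4305 -0.099   0.1995] [-1.799e+02 -1.000e-01  9.640e+01] [ 0.3  0.5 -0.7] 0.0401 0.0
w (461.1, 297.2, 350.5, np.float64(1.0)) [ 0.5658 -0.1476  0.101 ]
w (490.6, 130.9, 588.0, np.float64(1.0)) [ 0.5516 -0.0304  0.101 ]
w (553.2, 2.5, 58.0, np.float64(1.0)) [0.5649 0.0409 0.101 ]
```

View pics/c12.png

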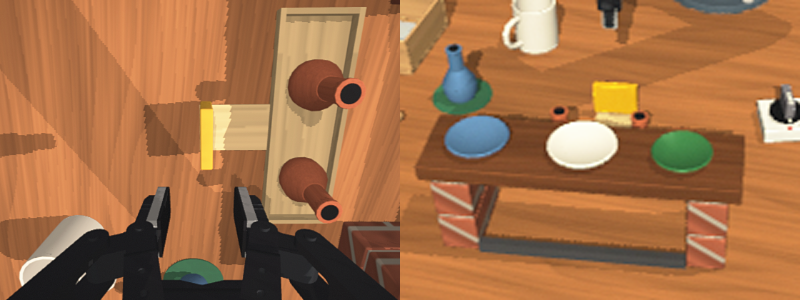

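Both terracotta vases stand in the tray (wrist mouths (461,297) and (491,131)), the blue vase stands on the mat, and the grip sits where I left it. Next I grasp the grip.

>>> drive_tool --increments '[{"dx": 0.01, "dy": 0, "dz": -0.3, "rx": 0, "ry": 0, "rz": 0, "gripper": 40}, {"dx": 0.01, "dy": 0, "dz": -0.6, "rx": 0, "ry": 0, "rz": 0, "gripper": 40}, {"dx": 0.01, "dy": 0, "dz": -0.85, "rx": 0, "ry": 0, "rz": 0, "gripper": 40}, {"dx": 0.01, "dy": 0, "dz": -1, "rx": 0, "ry": 0, "rz": 0, "gripper": 40}, {"dx": 0.01, "dy": 0, "dz": -1, "rx": 0, "ry": 0, "rz": 0, "gripper": 40}, {"dx": 0.01, "dy": 0, "dz": -1, "rx": 0, "ry": 0, "rz": 0, "gripper": 40}]'

```text
time_s: 34.7
tool_pos: [0.4337, -0.0984, 0.0502]
tool_rot: [-180.0, -0.0, 96.6]
contact_force: [-0.4, 0.0, 0.2]
gripper_width: 0.0398
gripper_force: 0.0
```

>>> drive_tool --increments '[{"dx": 0, "dy": 0, "dz": -0.04, "rx": 0, "ry": 0, "rz": 0, "gripper": 34}, {"dx": 0, "dy": 0, "dz": -0.04, "rx": 0, "ry": 0, "rz": 0, "gripper": 26}, {"dx": 0, "dy": 0, "dz": -0.04, "rx": 0, "ry": 0, "rz": 0, "gripper": 20}, {"dx": 0, "dy": 0, "dz": -0.04, "rx": 0, "ry": 0, "rz": 0, "gripper": 16}, {"dx": 0, "dy": 0, "dz": -0.04, "rx": 0, "ry": 0, "rz": 0, "gripper": 12}, {"dx": 0, "dy": 0, "dz": -0.04, "rx": 0, "ry": 0, "rz": 0, "gripper": 8}, {"dx": 0, "dy": 0, "dz": -0.04, "rx": 0, "ry": 0, "rz": 0, "gripper": 8}]' --newtons 25

```text
time_s: 35.4
tool_pos: [0.4341, -0.0993, 0.0453]
tool_rot: [179.9, 0.1, 96.5]
contact_force: [2.0, 1.0, 6.3]
gripper_width: 0.0137
gripper_force: 25.2
```

>>> drive_tool --increments '[{"dx": 0.01, "dy": 0.001, "dz": 0, "rx": 0, "ry": 0, "rz": 0, "gripper": 8}, {"dx": 0.03, "dy": 0.004, "dz": 0, "rx": 0, "ry": 0, "rz": 0, "gripper": 8}, {"dx": 0.06, "dy": 0.007, "dz": 0, "rx": 0, "ry": 0, "rz": 0, "gripper": 8}, {"dx": 0.1, "dy": 0.012, "dz": 0, "rx": 0, "ry": 0, "rz": 0, "gripper": 8}, {"dx": 0.14, "dy": 0.017, "dz": 0, "rx": 0, "ry": 0, "rz": 0, "gripper": 8}, {"dx": 0.18, "dy": 0.022, "dz": 0, "rx": 0, "ry": 0, "rz": 0, "gripper": 8}, {"dx": 0.22, "dy": 0.027, "dz": 0, "rx": 0, "ry": 0, "rz": 0, "gripper": 8}, {"dx": 0.26, "dy": 0.032, "dz": 0, "rx": 0, "ry": 0, "rz": 0, "gripper": 8}, {"dx": 0.3, "dy": 0.037, "dz": 0, "rx": 0, "ry": 0, "rz": 0, "gripper": 8}, {"dx": 0.34, "dy": 0.042, "dz": 0, "rx": 0, "ry": 0, "rz": 0, "gripper": 8}]'

```text
time_s: 36.4
tool_pos: [0.482, -0.092, 0.0453]
tool_rot: [-179.8, -0.1, 96.5]
contact_force: [-5.8, -0.9, 8.2]
gripper_width: 0.014
gripper_force: 25.6
```

>>> drive_tool --increments '[{"dx": 0.04, "dy": 0.005, "dz": 0, "rx": 0, "ry": 0, "rz": 0, "gripper": 8}, {"dx": 0.08, "dy": 0.01, "dz": 0, "rx": 0, "ry": 0, "rz": 0, "gripper": 8}, {"dx": 0.12, "dy": 0.015, "dz": 0, "rx": 0, "ry": 0, "rz": 0, "gripper": 8}, {"dx": 0.16, "dy": 0.02, "dz": 0, "rx": 0, "ry": 0, "rz": 0, "gripper": 8}, {"dx": 0.2, "dy": 0.025, "dz": 0, "rx": 0, "ry": 0, "rz": 0, "gripper": 8}, {"dx": 0.24, "dy": 0.03, "dz": 0, "rx": 0, "ry": 0, "rz": 0, "gripper": 8}, {"dx": 0.28, "dy": 0.035, "dz": 0, "rx": 0, "ry": 0, "rz": 0, "gripper": 8}, {"dx": 0.32, "dy": 0.04, "dz": 0, "rx": 0, "ry": 0, "rz": 0, "gripper": 8}, {"dx": 0.35, "dy": 0.043, "dz": 0, "rx": 0, "ry": 0, "rz": 0, "gripper": 8}, {"dx": 0.37, "dy": 0.046, "dz": 0, "rx": 0, "ry": 0, "rz": 0, "gripper": 8}]'

```text
time_s: 37.4
tool_pos: [0.5379, -0.0854, 0.0453]
tool_rot: [-179.8, -0.0, 96.5]
contact_force: [-6.2, -0.5, 9.3]
gripper_width: 0.0141
gripper_force: 25.5
```

>>> drive_tool --increments '[{"dx": 0.02, "dy": 0.002, "dz": 0, "rx": 0, "ry": 0, "rz": 0, "gripper": 8}, {"dx": 0.04, "dy": 0.005, "dz": 0, "rx": 0, "ry": 0, "rz": 0, "gripper": 8}, {"dx": 0.06, "dy": 0.007, "dz": 0, "rx": 0, "ry": 0, "rz": 0, "gripper": 8}, {"dx": 0.08, "dy": 0.01, "dz": 0, "rx": 0, "ry": 0, "rz": 0, "gripper": 8}, {"dx": 0.1, "dy": 0.012, "dz": 0, "rx": 0, "ry": 0, "rz": 0, "gripper": 8}, {"dx": 0.12, "dy": 0.014, "dz": 0, "rx": 0, "ry": 0, "rz": 0, "gripper": 8}, {"dx": 0.12, "dy": 0.014, "dz": 0, "rx": 0, "ry": 0, "rz": 0, "gripper": 8}, {"dx": 0.12, "dy": 0.014, "dz": 0, "rx": 0, "ry": 0, "rz": 0, "gripper": 8}]'

```text
time_s: 38.2
tool_pos: [0.5565, -0.0834, 0.0453]
tool_rot: [-179.9, -0.0, 96.5]
contact_force: [-2.3, 0.2, 7.1]
gripper_width: 0.0136
gripper_force: 25.3
```

>>> drive_tool --increments '[{"dx": 0.01, "dy": 0.001, "dz": 0, "rx": 0, "ry": 0, "rz": 0, "gripper": 8}, {"dx": 0.02, "dy": 0.002, "dz": 0, "rx": 0, "ry": 0, "rz": 0, "gripper": 8}, {"dx": 0.03, "dy": 0.003, "dz": 0, "rx": 0, "ry": 0, "rz": 0, "gripper": 8}, {"dx": 0.04, "dy": 0.005, "dz": 0, "rx": 0, "ry": 0, "rz": 0, "gripper": 8}, {"dx": 0.05, "dy": 0.006, "dz": 0, "rx": 0, "ry": 0, "rz": 0, "gripper": 8}]'

```text
time_s: 38.7
tool_pos: [0.5631, -0.0825, 0.0454]
tool_rot: [-179.8, -0.1, 96.5]
contact_force: [-5.1, -0.3, 8.7]
gripper_width: 0.014
gripper_force: 25.4
```

>>> drive_tool --increments '[{"dx": 0.007, "dy": 0.001, "dz": 0, "rx": 0, "ry": 0, "rz": 0, "gripper": 8}, {"dx": 0.014, "dy": 0.002, "dz": 0, "rx": 0, "ry": 0, "rz": 0, "gripper": 8}]'

```text
time_s: 38.9
tool_pos: [0.5652, -0.0822, 0.0453]
tool_rot: [-179.8, -0.1, 96.5]
contact_force: [-4.1, -1.1, 7.6]
gripper_width: 0.0137
gripper_force: 25.4
```

>>> drive_tool --increments '[{"dx": 0.006, "dy": 0.001, "dz": 0, "rx": 0, "ry": 0, "rz": 0, "gripper": 8}, {"dx": 0.006, "dy": 0.001, "dz": 0, "rx": 0, "ry": 0, "rz": 0, "gripper": 8}]'

```text
time_s: 39.1
tool_pos: [0.5664, -0.0821, 0.0454]
tool_rot: [-179.8, -0.0, 96.5]
contact_force: [-4.6, -0.5, 7.8]
gripper_width: 0.0138
gripper_force: 25.4
```

>>> drive_tool --increments '[{"dx": 0.006, "dy": 0.001, "dz": 0, "rx": 0, "ry": 0, "rz": 0, "gripper": 8}, {"dx": 0.006, "dy": 0.001, "dz": 0, "rx": 0, "ry": 0, "rz": 0, "gripper": 8}]'

```text
time_s: 39.3
tool_pos: [0.5672, -0.0819, 0.0453]
tool_rot: [-179.8, -0.0, 96.5]
contact_force: [-5.3, 0.2, 7.4]
gripper_width: 0.0137
gripper_force: 25.4
```

>>> drive_tool --increments '[{"dx": 0.006, "dy": 0.001, "dz": 0, "rx": 0, "ry": 0, "rz": 0, "gripper": 8}, {"dx": 0.006, "dy": 0.001, "dz": 0, "rx": 0, "ry": 0, "rz": 0, "gripper": 8}]'

```text
time_s: 39.5
tool_pos: [0.5679, -0.0818, 0.0453]
tool_rot: [-179.8, -0.1, 96.5]
contact_force: [-5.0, -1.4, 8.0]
gripper_width: 0.0138
gripper_force: 25.4
```

>>> drive_tool --increments '[{"dx": 0.006, "dy": 0.001, "dz": 0, "rx": 0, "ry": 0, "rz": 0, "gripper": 8}, {"dx": 0.006, "dy": 0.001, "dz": 0, "rx": 0, "ry": 0, "rz": 0, "gripper": 8}]'

```text
time_s: 39.7
tool_pos: [0.568, -0.0816, 0.0454]
tool_rot: [-179.7, -0.1, 96.5]
contact_force: [-5.6, -1.5, 9.7]
gripper_width: 0.0138
gripper_force: 25.6
```

>>> drive_tool --increments '[{"dx": 0.006, "dy": 0.001, "dz": 0, "rx": 0, "ry": 0, "rz": 0, "gripper": 8}, {"dx": 0.006, "dy": 0.001, "dz": 0, "rx": 0, "ry": 0, "rz": 0, "gripper": 8}]'

```text
time_s: 39.9
tool_pos: [0.5682, -0.0813, 0.0453]
tool_rot: [-179.6, -0.1, 96.5]
contact_force: [-8.0, -1.3, 9.5]
gripper_width: 0.0139
gripper_force: 26.5
```

The tray has reached the stop bar (8 N and no more travel). I ease off about 1 mm and release.

>>> drive_tool --increments '[{"dx": -0.006, "dy": -0.001, "dz": 0, "rx": 0, "ry": 0, "rz": 0, "gripper": 8}, {"dx": -0.012, "dy": -0.001, "dz": 0, "rx": 0, "ry": 0, "rz": 0, "gripper": 8}, {"dx": -0.012, "dy": -0.001, "dz": 0, "rx": 0, "ry": 0, "rz": 0, "gripper": 8}, {"dx": -0.012, "dy": -0.001, "dz": 0, "rx": 0, "ry": 0, "rz": 0, "gripper": 8}]'

```text
time_s: 40.3
tool_pos: [0.5682, -0.0813, 0.0454]
tool_rot: [-179.8, -0.1, 96.4]
contact_force: [-4.2, 0.3, 7.4]
gripper_width: 0.0137
gripper_force: 25.3
```

>>> drive_tool --increments '[{"dx": 0, "dy": 0, "dz": 0, "rx": 0, "ry": 0, "rz": 0, "gripper": 18}, {"dx": 0, "dy": 0, "dz": 0, "rx": 0, "ry": 0, "rz": 0, "gripper": 26}, {"dx": 0, "dy": 0, "dz": 0, "rx": 0, "ry": 0, "rz": 0, "gripper": 40}, {"dx": 0, "dy": 0, "dz": 0, "rx": 0, "ry": 0, "rz": 0, "gripper": 40}, {"dx": 0, "dy": 0, "dz": 0.3, "rx": 0, "ry": 0, "rz": 0, "gripper": 40}, {"dx": 0, "dy": 0, "dz": 0.6, "rx": 0, "ry": 0, "rz": 0, "gripper": 40}, {"dx": 0, "dy": 0, "dz": 0.9, "rx": 0, "ry": 0, "rz": 0, "gripper": 40}, {"dx": 0, "dy": 0, "dz": 1, "rx": 0, "ry": 0, "rz": 0, "gripper": 40}, {"dx": 0, "dy": 0, "dz": 1, "rx": 0, "ry": 0, "rz": 0, "gripper": 40}]'

```text
time_s: 41.2
tool_pos: [0.5717, -0.0823, 0.1975]
tool_rot: [179.6, 0.2, 96.5]
contact_force: [-0.7, 0.0, 0.0]
gripper_width: 0.04
gripper_force: 0.0
```

>>> drive_tool --increments '[{"dx": -0.9, "dy": 0.3, "dz": 0.3, "rx": 0, "ry": 0, "rz": 0, "gripper": 40}, {"dx": -0.9, "dy": 0.3, "dz": 0.3, "rx": 0, "ry": 0, "rz": 0, "gripper": 40}, {"dx": -0.9, "dy": 0.3, "dz": 0.3, "rx": 0, "ry": 0, "rz": 0, "gripper": 40}, {"dx": -0.9, "dy": 0.3, "dz": 0.3, "rx": 0, "ry": 0, "rz": 0, "gripper": 40}, {"dx": -0.9, "dy": 0.3, "dz": 0.3, "rx": 0, "ry": 0, "rz": 0, "gripper": 40}]'

```text
time_s: 41.7
tool_pos: [0.4338, -0.0363, 0.2388]
tool_rot: [-179.9, -0.0, 96.5]
contact_force: [0.2, 0.4, 0.2]
gripper_width: 0.04
gripper_force: 0.0
```

Run:
```python
from h import *
st();t=manip.get_image('top');cv2.imwrite('pics/t13.png',t);c=manip.get_image('scene');cv2.imwrite('pics/s13.png',c);s,a=shot('w13')
h=cv2.cvtColor(c,cv2.COLOR_BGR2HSV);te=cv2.inRange(h,(2,120,60),(10,230,255))
te[:, :160]=0; te[:230]=0; te[285:]=0; te[:,330:]=0
n,l,stt,ce=cv2.connectedComponentsWithStats(te)
print("scene terracotta under plank",[(x[:5].tolist(),np.round(q,0).tolist()) for x,q in zip(stt[1:],ce[1:]) if x[4]>40])
K=np.array([.568,-.081]);ux=np.array([np.cos(.1117),np.sin(.1117)]);uy=np.array([-ux[1],ux[0]])
o=K+.125*ux
for y in(.06,-.06):
  for z in(.006,.03): print(px("scene",[*(o+uy*y),z]).round(0))
# yellow grip, blue vase, heater bar from top
h=cv2.cvtColor(t,cv2.COLOR_BGR2HSV)
m=cv2.inRange(h,(20,150,120),(32,255,255));m[:,:270]=0;m[:,340:]=0;print("yellow",cv2.boundingRect(m))
h0=cv2.cvtColor(cv2.imread('pics/top0.png'),cv2.COLOR_BGR2HSV);m=cv2.inRange(h0,(20,150,120),(32,255,255));m[:,:270]=0;m[:,340:]=0;print("yellow0",cv2.boundingRect(m))
m=cv2.inRange(h,(98,80,40),(118,255,255));m[:,:370]=0;m[:,450:]=0;m[:200]=0;m[270:]=0
for q in cv2.findContours(m,0,2)[0]:
  if cv2.contourArea(q)>30: print("blue",cv2.boundingRect(q))
```

```text
41.7 [ 0.4338 -0.0363  0.2388] [-179.9   -0.    96.5] [0.2 0.4 0.2] 0.04 0.0
scene terracotta under plank [([166, 241, 24, 11, 131], [180.0, 245.0]), ([166, 242, 32, 27, 344], [182.0, 255.0]), ([213, 244, 20, 23, 333], [222.0, 255.0]), ([255, 248, 19, 22, 333], [264.0, 259.0]), ([295, 251, 19, 11, 110], [307.0, 255.0]), ([294, 255, 19, 24, 235], [303.0, 267.0]), ([170, 262, 19, 12, 113], [178.0, 269.0]), ([293, 272, 19, 12, 131], [300.0, 279.0])]
[266. 266.]
[266. 260.]
[224. 262.]
[224. 256.]
yellow (287, 183, 28, 10)
yellow0 (287, 185, 28, 11)
```

Run:
```python
from h import *
c=cv2.imread('pics/s13.png');h=cv2.cvtColor(c,cv2.COLOR_BGR2HSV)
m=cv2.inRange(h,(98,90,30),(118,255,255));m[:140]=0;m[212:]=0;m[:,210:]=0
for q in cv2.findContours(m,0,2)[0]:
  if cv2.contourArea(q)>15: print("blue",cv2.boundingRect(q))
v=np.array([.4446,-.3645]);print("expected foot/top",px("scene",[*v,.002]),px("scene",[*v,.097]))
t=cv2.imread('pics/t13.png');h=cv2.cvtColor(t,cv2.COLOR_BGR2HSV)
m=cv2.inRange(h,(0,160,120),(6,255,255))|cv2.inRange(h,(174,160,120),(180,255,255));m[:225]=0;m[275:]=0;m[:,:175]=0;m[:,225:]=0
print("red",cv2.boundingRect(m))
g=t[225:280,170:225];cv2.imwrite('pics/d.png',g)
bar=cv2.inRange(h,(0,0,105),(180,50,215));dk=cv2.inRange(h,(0,0,0),(180,255,75))
k=np.zeros_like(bar);k[232:275,176:218]=255
disc=cv2.findContours(cv2.morphologyEx(dk&k,cv2.MORPH_CLOSE,np.ones((9,9))),0,2)[0];d=max(disc,key=cv2.contourArea)
hull=np.zeros_like(bar);cv2.drawContours(hull,[cv2.convexHull(d)],-1,255,-1)
b=cv2.findContours(~dk&hull,0,1)[0];b=max(b,key=cv2.contourArea)[:,0]
P=np.array([onz("top",*p,.066)[:2] for p in b]);w,V=np.linalg.eigh(np.cov(P.T));print("bar",len(P),np.degrees(np.arctan2(V[1,1],V[0,1])),P.mean(0),"disc",cv2.boundingRect(d))
```

```text
blue (179, 208, 23, 4)
blue (172, 173, 16, 28)
expected foot/top [180.49477913 197.68027307] [176.33589488 174.5244188 ]
red (193, 236, 2, 2)
bar 24 161.63678353741156 [0.39876314 0.14921802] disc (200, 246, 8, 13)
```

Both terracotta vases show upright under the plank, at scene (222,255) and (264,259). The blue vase stands where I placed it. I have not touched the dial since the check showed it at zero. Handing in.

```bash
python3 -c "
from cell import manip
print(manip.close_job())"
```

```text
the job is handed in; nothing more can be done
None
```

The job is handed in: dial turned to zero, blue vase on the mat about 1.5 mm off centre, and both terracotta vases standing in the tray, which I slid home to the stop bar; the last check of the dial angle gave no usable reading, so zero rests on the earlier images and my not touching it since.

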